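# Kit both tiers of the sewing box

## Robot

A 7-joint arm with a two-finger parallel gripper is mounted at the origin on a cart in front of the work surface, level with it; the furniture and walls round the work are solid. World frame = base frame: x ahead of the robot, y to its left, z up, the work surface at z = 0. Lengths are in m, angles in rad, forces in N, time in s.
With the tool pointing down it reaches from about 0.4 to 0.875 m from the base axis. Payload 6.5 kg.
Tool frame: the origin (TCP) lies between the finger pads; the fingertips stand 11 mm ahead of it and the grasp point (between the pads) lies 8 mm behind it; z points along the fingers, y is the line along which they close (so a half turn about z gives the same grasp; the last joint's range is limited). The gripper opens to 85 mm and grips with 20 to 120 N. Pads are 22 mm wide; open, the fingers measure 114 mm over their backs; the gripper's body (76 mm by 85 mm) begins 54 mm behind the grasp point. The pads swing forward as they close: fully open they stand 13 mm farther back than shut.
Start: joints at [-1.401, 0.536, -0.004, 1.538, 0.003, 1.067, -0.071], TCP at [0.152, 0.632, 0.242] pointing down, gripper open.
Joint ranges: [-2.7, 2.7], [-0.37, 2.16], [-1.27, 1.26], [0.24, 2.4], [-1.31, 4.45], [0.19, 1.91], [-2.76, 2.76]. Speed limits (rad/s): [2.39, 2.39, 3.14, 3.14, 3.14, 3.14, 3.14].

## Interface

Orientations are given as a unit quaternion [w, x, y, z].
In Python, from cell import ctrl gives the robot as it stands.
- The arm moves only by the tool carry_out, never from a script. Its argument "targets" is a list of rows, each an object of numbers: "grip": the finger opening in mm, from 0 to 85.4; "dx", "dy", "dz": the shift along the tool's x, y, z in units of 25 mm (1.0 is 25 mm); "ax", "ay", "az": the turn, a rotation vector about the tool's x, y, z in units of 6 degrees (1.0 is 6 degrees). A call has 1 to 12 rows; each row is the pose to reach, as a shift and turn from the pose commanded when the call began, along the tool's axes at that moment; what a row does not reach only later rows make up. A row lasts 1/12 s, in which the tool goes at most 41.7 mm and 7.16 degrees, less where a joint would pass 70% of its speed; a pose out of reach is approached as far as the arm can. A call with a gripper value outside its range is refused whole. The fingers move at their own pace and stop on an object; "squeeze" is the grip in N (left out, the last holds). Time passes only in rows, so rows that repeat a pose let the fingers close. It gives the time, the measured TCP pose, the force, the opening and the grip force at its end, in the units of the state.
- ctrl.observe(): the state, without advancing time (a new reading comes with each control period).
- ctrl.get_image(name): name is "scene" or "top" or "wrist"; returns a dict with "color" (420x560x3 uint8, red, green, blue), "intrinsics" (3x3 intrinsics, pixels), "R" (3x3) and "t" (3): a world point X has camera coordinates R X + t. Camera axes: x right, y down, z forward; pixel columns grow to the right and rows downward; lengths in m; the calibration is good to about 2 mm. A picture is of the moment at which its call begins. There is no depth.
- ctrl.hand_in(): hands the job in; it is judged then, once.
The state is a dict: "clock": time; "qpos": joint angles; "joint_vel": joint speeds; "joint_efforts": joint torques, N m; "eef_pos": TCP position; "orientation": TCP orientation; "contact_force": force on the tool from outside, world axes, zero at the start; "torque": the same for the moment, N m; "width": opening from 0.0 (shut) to 1.0 (fully open); "finger_force": force on a finger pad.
Only numpy, scipy, OpenCV 4.12 (cv2) and the standard library are available. Lean on these libraries where they do the work, as an engineer would, in place of code of your own. Each camera call takes 0.05 s, during which the arm holds its last target. There are 200 camera calls.

## Task

Pack the sewing box: lift its divider flap by the knob as far as its stop, stand the two loose thread spools upright in the lower tier, one in each of the two empty compartments at the back, and close the flap over them; then lay the rotary cutter flat and lengthwise in the tray on top of the closed flap. Do not shift or knock over the three bottles standing among the spools or the spool already stored in the box.

Things in the scene. Friction and masses are not known exactly. Their poses are not given: they have to be found in the camera images.
- sewing_box: Fixed wooden sewing box, 148 mm deep (x) by 264 mm wide (y), walls 8 mm, rim 58 mm high (front wall 51 mm), inner floor at z 8 mm. Origin: centre of its underside on the table; x from the front (knob side) to the back, y to the left seen from the front, z up. Its outer lid stands open at the back (150 mm above the rim, leaning back, fixed). A brush lies in the front trough; leave it.
- flap (a joint): Divider flap angle, rad: 0 closed (level), grows as the front edge is lifted, stop at 1.22 (70 deg); there it still overhangs the compartments, so a gripper pointing straight down does not fit under it. Friction hinge (1 to 2 N at the knob; a pinched knob may creep a little): it stays at any angle. Flap 140 mm from hinge to front edge, 244 wide, 6 thick, underside at box z 52 when closed, 8.5 mm rims at front and sides of its upper face.
- flap_hinge (a point): Point on the hinge axis of the flap, at the middle of the box's back: 66 mm behind the box's origin and 55 mm up. The axis is the box's y axis.
- knob (a point): Centre of the knob, a round barrel 26 mm long across (along the box's y) and 18 mm in diameter on a short neck, at the middle of the flap's front edge; moves with the flap. 168 mm from the hinge axis, level with it when the flap is closed, 28 mm ahead of the flap's edge. Pinched on its two flat ends it can turn between the fingers as the flap swings.
- bay_middle (a point): Centre of the floor of the empty middle compartment (box axes). The lower tier has three compartments side by side at the back, each 84 mm (x) by 80 mm (y), centres 24 mm behind the box's origin, at y +84, 0 and -84 mm, between 4 mm partitions whose tops are 17 mm above their floor. The left one (+y) already holds a spool; in front of all three is a 44 mm wide trough.
- bay_right (a point): Centre of the floor of the empty right compartment, on the -y side of the box (box axes).
- tray (a point): Centre of the upper face of the flap when closed, 58 mm above the table and 3 mm ahead of the box's origin (box axes); inside the rims the tray is 132 mm (x) by 234 mm (y).
- spool_a_mid (a point): Centre (half-way up) of a thread spool standing upright, 28 mm in diameter, 38 mm high, 14 g; z axis along the spool. It stands on the dark desk left of the table, whose top is 4 mm higher than the table's.
- spool_b_mid (a point): Centre of the other loose thread spool, of the same size, standing upright.
- stored_spool_mid (a point): Centre of the spool already stored in the left compartment, of the same size, standing; leave it there.
- cutter_grip (a point): Point on the handle of the rotary cutter lying flat, half-way up (10.5 mm above what it lies on) at its balance point. Cutter 164 mm long along its y axis, reaching 95 mm from this point to -y and 69 mm to +y; handle 28 mm wide across x, 21 mm high; 70 g.
- tall_glue: Bystander: squeeze bottle with a pointed nozzle, 39 x 48 mm, 143 mm high, standing among the spools. Origin at the centre of its underside.
- white_glue: Bystander: larger squeeze bottle with a pointed nozzle, 42 x 52 mm, 171 mm high, standing among the spools. Origin at the centre of its underside.
- slim_paint: Bystander: slim paint bottle, 34 mm in diameter, 100 mm high, standing among the spools. Origin at the centre of its underside.

How it is judged:
On the way, in this order (a step that is already met when the one before it is completed fails the run):
1. the flap is lifted to its stop (above 1.1 rad) (value of joint flap above 1.1 rad), for 0.2 s.
2. both spools stand upright in the two empty compartments and are let go, the flap still up ((((x of spool_a_mid in the frame of sewing_box between -0.006 and 0.055 m and y of spool_a_mid in the frame of sewing_box between -0.028 and 0.028 m and z of spool_a_mid in the frame of sewing_box between 0.021 and 0.033 m and angle between spool_a_mid's own z axis and vertical below 0.15 rad) and (x of spool_b_mid in the frame of sewing_box between -0.006 and 0.055 m and y of spool_b_mid in the frame of sewing_box between -0.112 and -0.056 m and z of spool_b_mid in the frame of sewing_box between 0.021 and 0.033 m and angle between spool_b_mid's own z axis and vertical below 0.15 rad)) or ((x of spool_b_mid in the frame of sewing_box between -0.006 and 0.055 m and y of spool_b_mid in the frame of sewing_box between -0.028 and 0.028 m and z of spool_b_mid in the frame of sewing_box between 0.021 and 0.033 m and angle between spool_b_mid's own z axis and vertical below 0.15 rad) and (x of spool_a_mid in the frame of sewing_box between -0.006 and 0.055 m and y of spool_a_mid in the frame of sewing_box between -0.112 and -0.056 m and z of spool_a_mid in the frame of sewing_box between 0.021 and 0.033 m and angle between spool_a_mid's own z axis and vertical below 0.15 rad))) and value of joint flap above 0.8 rad and contact force between the fingers and spool_a below 0.1 N and contact force between the fingers and spool_b below 0.1 N), for 0.2 s.
3. the flap is closed over the spools ((((x of spool_a_mid in the frame of sewing_box between -0.006 and 0.055 m and y of spool_a_mid in the frame of sewing_box between -0.028 and 0.028 m and z of spool_a_mid in the frame of sewing_box between 0.021 and 0.033 m and angle between spool_a_mid's own z axis and vertical below 0.15 rad) and (x of spool_b_mid in the frame of sewing_box between -0.006 and 0.055 m and y of spool_b_mid in the frame of sewing_box between -0.112 and -0.056 m and z of spool_b_mid in the frame of sewing_box between 0.021 and 0.033 m and angle between spool_b_mid's own z axis and vertical below 0.15 rad)) or ((x of spool_b_mid in the frame of sewing_box between -0.006 and 0.055 m and y of spool_b_mid in the frame of sewing_box between -0.028 and 0.028 m and z of spool_b_mid in the frame of sewing_box between 0.021 and 0.033 m and angle between spool_b_mid's own z axis and vertical below 0.15 rad) and (x of spool_a_mid in the frame of sewing_box between -0.006 and 0.055 m and y of spool_a_mid in the frame of sewing_box between -0.112 and -0.056 m and z of spool_a_mid in the frame of sewing_box between 0.021 and 0.033 m and angle between spool_a_mid's own z axis and vertical below 0.15 rad))) and value of joint flap below 0.04 rad), for 0.2 s.
At the end, for the whole second after the job is handed in: The two spools stand upright (0.15 rad) on the floor of the middle and right compartments, one in each; flap closed (below 0.04 rad); the cutter lies flat in its tray, lengthwise (0.35 rad), handle point within 50 mm of the centre; the stored spool still stands in the left compartment (all of step 3 and x of cutter_grip in the frame of sewing_box between -0.05 and 0.044 m and y of cutter_grip in the frame of sewing_box between -0.055 and 0.055 m and z of cutter_grip in the frame of sewing_box between 0.06 and 0.078 m and angle between the y axis of cutter_grip and the y axis of sewing_box, either way round below 0.35 rad and angle between cutter_grip's own z axis and vertical below 0.2 rad and x of stored_spool_mid in the frame of sewing_box between -0.006 and 0.055 m and y of stored_spool_mid in the frame of sewing_box between 0.056 and 0.112 m and z of stored_spool_mid in the frame of sewing_box between 0.021 and 0.033 m and angle between stored_spool_mid's own z axis and vertical below 0.15 rad and linear speed of cutter below 0.02 m/s); the robot touches nothing.
It fails at once if a bottle is shifted by more than 20 mm or knocked over ((distance of tall_glue from where it was at the start of the episode above 0.02 m or angle between tall_glue's own z axis and vertical above 0.5 rad) or (distance of slim_paint from where it was at the start of the episode above 0.02 m or angle between slim_paint's own z axis and vertical above 0.5 rad) or (distance of white_glue from where it was at the start of the episode above 0.02 m or angle between white_glue's own z axis and vertical above 0.5 rad)).
It fails at once if the stored spool is shifted by more than 20 mm or knocked over (distance of stored_spool_mid from where it was at the start of the episode above 0.02 m or angle between stored_spool_mid's own z axis and vertical above 0.5 rad).
It also fails if it takes over 72 s, if anything falls off the work surface, if the arm or the gripper's body presses on something with over 40 N, if the wrist force passes 120 N, or if a joint passes its speed limit or range.

## Working session

There is one attempt and no reset: what is moved stays moved. The work goes in short steps, Python scripts to look and compute and a tool call to move; the robot and the scene stay as the last step left them, time stands still between calls to the robot, and variables do not carry over. Pictures are saved under pics/ and viewed, at most 10 in all, crops included, and the job is handed in when it is done.

Besides the shell and the picture viewer there is one more tool, called after "Request:" as name(argument=value, ...), one argument or row to a line, values as JSON. carry_out: Moves the arm, as the interface text tells. Its arguments: {"type":"object","properties":{"targets":{"type":"array"},"squeeze":{"type":"number"}},"required":["targets"]}

```bash
ls; mkdir -p pics; cat > h.py <<'E'
import numpy as np, cv2
from cell import ctrl
def ray(im,u,v):
    K=im["intrinsics"];R=np.array(im["R"]);t=np.array(im["t"])
    d=R.T@(np.linalg.inv(K)@np.array([u,v,1.]));return -R.T@t,d
def onz(im,u,v,z):
    o,d=ray(im,u,v);return o+d*(z-o[2])/d[2]
def proj(im,X):
    c=np.array(im["R"])@np.array(X)+np.array(im["t"]);p=np.array(im["intrinsics"])@c;return p[:2]/p[2]
def save(im,n): cv2.imwrite(f"pics/{n}.png",im["color"][:,:,::-1])
E
python3 - <<'E'
from h import *
import pickle
d={}
for n in("scene","top","wrist"):
    d[n]=ctrl.get_image(n);save(d[n],n+"0")
    im=d[n];print(n,-np.array(im["R"]).T@im["t"])
pickle.dump(d,open("im0.pkl","wb"))
print(ctrl.observe())
E
```

```text
pics
scene [0.16508588 0.99363747 0.90090919]
top [ 0.15768974 -0.0060976   1.69937758]
wrist [0.08751218 0.6483899  0.37248381]
{'clock': 0.15, 'qpos': array([-1.40118884,  0.53700592, -0.00443089,  1.53862756,  0.0025754 ,
        1.06732795, -0.07124409]), 'joint_vel': array([-0.00012072, -0.00174773, -0.00049501, -0.00244293,  0.00077907,
        0.00144862,  0.00130327]), 'joint_efforts': array([ 1.34182526e-03, -5.83787334e+01,  1.04947664e+00, -2.59350049e+01,
        1.24543862e-02,  6.49795256e-03,  2.10331132e-05]), 'eef_pos': array([0.15175273, 0.63154953, 0.24161274]), 'orientation': array([-3.80545060e-05,  1.17626387e-01,  9.93057686e-01, -6.80485728e-04]), 'contact_force': array([0.07202582, 0.03795995, 0.18225426]), 'torque': array([-0.01959729, -0.00240803,  0.023551  ]), 'finger_force': 0.0, 'width': 0.9990745244562852}
```

View pics/top0.png

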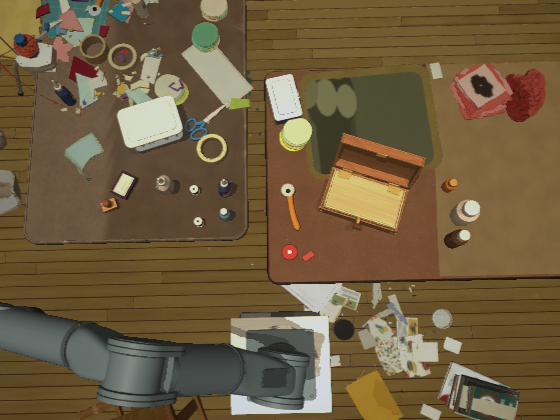

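View pics/scene0.png

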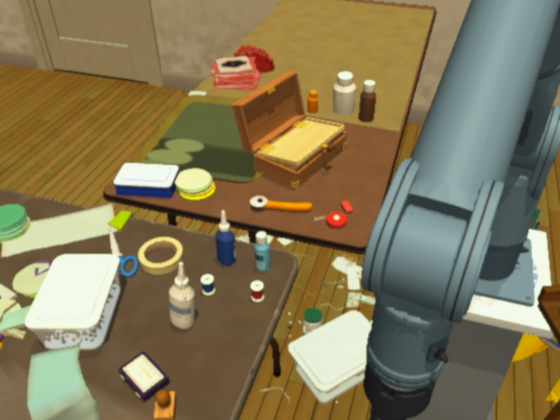

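```bash
python3 - <<'E'
from h import *
import pickle
d=pickle.load(open("im0.pkl","rb"));im=d["top"]
for n in d: print(n,"base",proj(d[n],[0,0,0]),"tcp",proj(d[n],[.152,.632,.242]))
for n,u,v,z in[("spA",194,189.5,.042),("spB",198,222,.042),("wg",163,182,.1),("tg",224,186,.1),("sp",224,214,.1),("knob",360,226,.055),("ctr head",288,190,.012),("ctr end",297,228,.012),
 ("boxFL",321,207,.051),("boxFR",394,231,.051),("lid hinge L",337,160,.058),("R",411,184,.058)]:
    print(n,onz(im,u,v,z).round(3))
s=d["scene"]
for n,u,v in[("spool1",208,276),("spool2",257,283)]: print(n,onz(s,u,v,.042).round(3))
c=im["color"]
a=cv2.resize(c[160:240,140:245],None,fx=4,fy=4,interpolation=2); b=cv2.resize(c[125:265,265:430],None,fx=2.28,fy=2.28,interpolation=2)
o=np.zeros((320,800,3),np.uint8);o[:,:420]=a[:320,:420];b=b[:320,:380];o[:b.shape[0],420:420+b.shape[1]]=b
cv2.imwrite("pics/crop.png",o[:,:,::-1])
E
```

```text
scene base [481.3322914  262.97681752] tcp [383.57091101 442.22726594]
top base [280.66212095 363.98696278] tcp [ 53.46764271 320.81910604]
wrist base [-260.26791813  185.09493699] tcp [275.21962918 278.41825881]
spA [0.571 0.277 0.042]
spB [0.46  0.262 0.042]
wg [0.584 0.368 0.1  ]
tg [0.566 0.17  0.1  ]
sp [0.474 0.17  0.1  ]
knob [ 0.433 -0.269  0.055]
ctr head [ 0.569 -0.038  0.012]
ctr end [ 0.438 -0.065  0.012]
boxFL [ 0.5   -0.144  0.051]
boxFR [ 0.414 -0.379  0.051]
lid hinge L [ 0.657 -0.203  0.058]
R [ 0.569 -0.444  0.058]
spool1 [0.575 0.267 0.042]
spool2 [0.466 0.254 0.042]
```

View pics/crop.png

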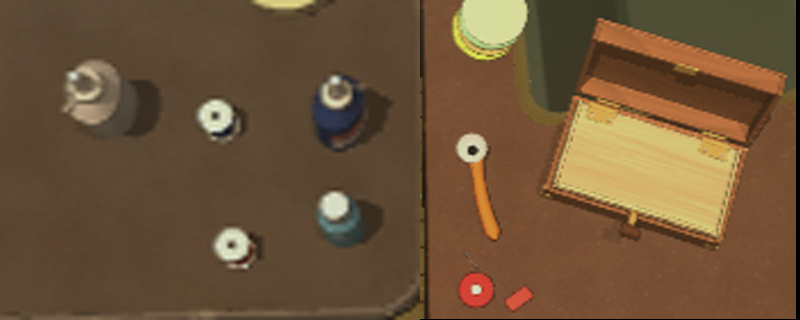

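```bash
cat >> h.py <<'E'
from scipy.spatial.transform import Rotation as Ro
YAW=-20.1
def tool(yaw,tilt=0):  # tool y along world yaw+90deg, tilt = fingers pointing forward (deg)
    return Ro.from_euler("Z",yaw,degrees=True)*Ro.from_matrix(np.diag([-1.,1,-1]))*Ro.from_euler("Y",-tilt,degrees=True)
def cur():
    o=ctrl.observe();q=o["orientation"];return np.array(o["eef_pos"]),Ro.from_quat([q[1],q[2],q[3],q[0]]),o
def delta(ps,R1,p0=None,R0=None):
    p,R,o=cur(); p0=p if p0 is None else np.array(p0); R0=R if R0 is None else R0
    for q in np.atleast_2d(ps):
        print(q.round(4),"d",(R0.inv().apply(q-p0)/.025).round(2),"a",np.degrees((R0.inv()*R1).as_rotvec()/6).round(2))
E
python3 - <<'E'
from h import *
delta([[.5,.2,.32],[.45,0,.3],[.433,-.27,.21]],tool(YAW))
E
```

```text
[0.5  0.2  0.32] d [-17.58 -13.53  -3.12] a [-0.01  0.    1.1 ]
[0.45 0.   0.3 ] d [-17.5  -21.78  -2.3 ] a [-0.01  0.    1.1 ]
[ 0.433 -0.27   0.21 ] d [-19.36 -32.43   1.31] a [-0.01  0.    1.1 ]
```

Request:
carry_out(
  targets=[
    {"dx": -17.5,"dy": -13.5,"dz": -3,"az": 1.1,"grip": 85},
    {"dx": -17.5,"dy": -13.5,"dz": -3,"az": 1.1},
    {"dx": -17.5,"dy": -13.5,"dz": -3,"az": 1.1},
    {"dx": -17.5,"dy": -13.5,"dz": -3,"az": 1.1},
    {"dx": -17.5,"dy": -13.5,"dz": -3,"az": 1.1},
    {"dx": -17.5,"dy": -13.5,"dz": -3,"az": 1.1},
    {"dx": -17.5,"dy": -13.5,"dz": -3,"az": 1.1},
    {"dx": -17.5,"dy": -13.5,"dz": -3,"az": 1.1},
    {"dx": -17.5,"dy": -21.8,"dz": -2.5,"az": 1.1},
    {"dx": -17.5,"dy": -21.8,"dz": -2.5,"az": 1.1},
    {"dx": -17.5,"dy": -21.8,"dz": -2.5,"az": 1.1},
    {"dx": -17.5,"dy": -21.8,"dz": -2.5,"az": 1.1},
  ],
)

```text
invalid input
```

```bash
python3 - <<'E'
from h import *
p,R,o=cur();print(p,o["clock"])
delta([[.45,0,.3],[.433,-.27,.21]],tool(YAW))
E
```

```text
[0.15175273 0.63154953 0.24161274] 0.15
[0.45 0.   0.3 ] d [-17.5  -21.78  -2.3 ] a [-0.01  0.    1.1 ]
[ 0.433 -0.27   0.21 ] d [-19.36 -32.43   1.31] a [-0.01  0.    1.1 ]
```

Request:
carry_out(
  targets=[
    {"dx": -17.5,"dy": -13.5,"dz": -3,"ax": 0,"ay": 0,"az": 1.1,"grip": 85},
    {"dx": -17.5,"dy": -13.5,"dz": -3,"ax": 0,"ay": 0,"az": 1.1,"grip": 85},
    {"dx": -17.5,"dy": -13.5,"dz": -3,"ax": 0,"ay": 0,"az": 1.1,"grip": 85},
    {"dx": -17.5,"dy": -13.5,"dz": -3,"ax": 0,"ay": 0,"az": 1.1,"grip": 85},
    {"dx": -17.5,"dy": -13.5,"dz": -3,"ax": 0,"ay": 0,"az": 1.1,"grip": 85},
    {"dx": -17.5,"dy": -13.5,"dz": -3,"ax": 0,"ay": 0,"az": 1.1,"grip": 85},
    {"dx": -17.5,"dy": -13.5,"dz": -3,"ax": 0,"ay": 0,"az": 1.1,"grip": 85},
    {"dx": -17.5,"dy": -13.5,"dz": -3,"ax": 0,"ay": 0,"az": 1.1,"grip": 85},
    {"dx": -17.5,"dy": -21.8,"dz": -2.5,"ax": 0,"ay": 0,"az": 1.1,"grip": 85},
    {"dx": -17.5,"dy": -21.8,"dz": -2.5,"ax": 0,"ay": 0,"az": 1.1,"grip": 85},
    {"dx": -17.5,"dy": -21.8,"dz": -2.5,"ax": 0,"ay": 0,"az": 1.1,"grip": 85},
    {"dx": -17.5,"dy": -21.8,"dz": -2.5,"ax": 0,"ay": 0,"az": 1.1,"grip": 85},
  ],
)

```text
clock: 1.15
eef_pos: [0.3982, 0.2108, 0.2948]
orientation: [-0.0, 0.175, 0.985, 0.0]
contact_force: [1.0, 0.3, -0.4]
width: 0.993
finger_force: 0.0
```

```bash
python3 - <<'E'
from h import *
p,R,o=cur();print(p,o["clock"])
delta([[.45,0,.3],[.433,-.27,.21]],tool(YAW))
E
```

```text
[0.39824421 0.21083649 0.29477037] 1.15
[0.45 0.   0.3 ] d [-4.84 -7.21 -0.21] a [ 0. -0. -0.]
[ 0.433 -0.27   0.21 ] d [ -7.92 -17.58   3.39] a [ 0. -0. -0.]
```

Request:
carry_out(
  targets=[
    {"dx": -4.8,"dy": -7,"dz": 0,"ax": 0,"ay": 0,"az": 0,"grip": 85},
    {"dx": -4.8,"dy": -7,"dz": 0,"ax": 0,"ay": 0,"az": 0,"grip": 85},
    {"dx": -4.8,"dy": -7,"dz": 0,"ax": 0,"ay": 0,"az": 0,"grip": 85},
    {"dx": -4.8,"dy": -7,"dz": 0,"ax": 0,"ay": 0,"az": 0,"grip": 85},
    {"dx": -7.9,"dy": -17.6,"dz": 3.4,"ax": 0,"ay": 0,"az": 0,"grip": 85},
    {"dx": -7.9,"dy": -17.6,"dz": 3.4,"ax": 0,"ay": 0,"az": 0,"grip": 85},
    {"dx": -7.9,"dy": -17.6,"dz": 3.4,"ax": 0,"ay": 0,"az": 0,"grip": 85},
    {"dx": -7.9,"dy": -17.6,"dz": 3.4,"ax": 0,"ay": 0,"az": 0,"grip": 85},
    {"dx": -7.9,"dy": -17.6,"dz": 3.4,"ax": 0,"ay": 0,"az": 0,"grip": 85},
    {"dx": -7.9,"dy": -17.6,"dz": 3.4,"ax": 0,"ay": 0,"az": 0,"grip": 85},
    {"dx": -7.9,"dy": -17.6,"dz": 3.4,"ax": 0,"ay": 0,"az": 0,"grip": 85},
    {"dx": -7.9,"dy": -17.6,"dz": 3.4,"ax": 0,"ay": 0,"az": 0,"grip": 85},
  ],
)

```text
clock: 2.15
eef_pos: [0.4319, -0.2702, 0.2091]
orientation: [-0.0, 0.175, 0.985, -0.0]
contact_force: [1.1, 0.7, 1.3]
width: 0.995
finger_force: 0.0
```

```bash
python3 - <<'E'
from h import *
p,R,o=cur();print(p,o["clock"])
im=ctrl.get_image("wrist");save(im,"w1")
import pickle;pickle.dump(im,open("w1.pkl","wb"))
E
```

```text
[ 0.43188883 -0.2702399   0.20911512] 2.15
```

View pics/w1.png

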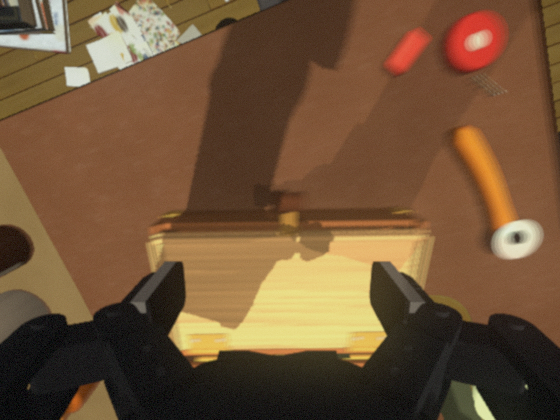

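```bash
python3 - <<'E'
from h import *
im=ctrl.get_image("wrist")
g=cv2.resize(im["color"][170:300,130:450],None,fx=2.5,fy=2.5,interpolation=2);cv2.imwrite("pics/w2.png",g[:,:,::-1])
import pickle;pickle.dump(im,open("w1.pkl","wb"))
for n,u,v,z in[("knob",291,203,.055),("cut end",462,130,.0105),("cut head",515,238,.0105),("FR",150,234,.051),("FL",430,214,.051)]:print(n,onz(im,u,v,z).round(4))
p,R,o=cur();print(p,o["joint_vel"].round(3))
E
```

```text
knob [ 0.435  -0.2656  0.055 ]
cut end [ 0.4346 -0.0787  0.0105]
cut head [ 0.5706 -0.0473  0.0105]
FR [ 0.417  -0.4058  0.051 ]
FL [ 0.4927 -0.1447  0.051 ]
[ 0.42979217 -0.27474797  0.20872332] [-0.082 -0.049 -0.061  0.032  0.004  0.037 -0.095]
```

View pics/w2.png

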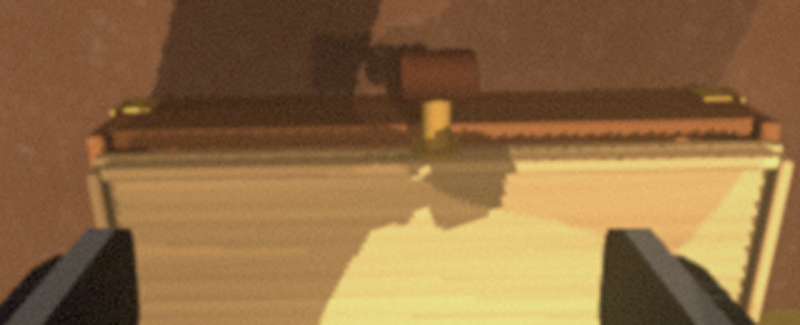

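```bash
python3 - <<'E'
from h import *
import pickle
im=pickle.load(open("w1.pkl","rb"))
k=onz(im,305.6,199.6,.055);a=onz(im,173.2,232,.0665);b=onz(im,442,228.8,.0665)
print(k.round(4),a.round(4),b.round(4),"w",np.linalg.norm(b-a),"mid",((a+b)/2).round(4))
d=(b-a)/np.linalg.norm(b-a);yaw=np.degrees(np.arctan2(-d[0],d[1]));print("yaw",yaw)
bx=np.array([d[1],-d[0],0]);print("origin via knob",k+.102*bx,"via edge",(a+b)/2+.074*bx)
E
```

```text
[ 0.4367 -0.2517  0.055 ] [ 0.4201 -0.3765  0.0665] [ 0.5037 -0.1435  0.0665] w 0.24762091628197444 mid [ 0.4619 -0.26    0.0665]
yaw -19.732475521475955
origin via knob [ 0.53272121 -0.28617329  0.055     ] via edge [ 0.53155081 -0.28499071  0.0665    ]
```

```bash
sed -i 's/^YAW=.*/YAW=-19.7\nBO=np.array([.532,-.2855,0]);RB=Ro.from_euler("Z",YAW,degrees=True)\ndef box(x,y,z): return BO+RB.apply([x,y,z])/; ' h.py; python3 - <<'E'
from h import *
p,R,o=cur();print(p,o["joint_vel"].round(3), box(-.102,0,.05))
delta([box(-.102,0,.12),box(-.102,0,.049)],tool(YAW))
E
```

```text
[ 0.42979217 -0.27474797  0.20872332] [-0.082 -0.049 -0.061  0.032  0.004  0.037 -0.095] [ 0.43597    -0.25111628  0.05      ]
[ 0.436  -0.2511  0.12  ] d [0.1  0.99 3.54] a [-0.04 -0.01 -0.16]
[ 0.436  -0.2511  0.049 ] d [0.1  1.   6.38] a [-0.04 -0.01 -0.16]
```

Request:
carry_out(
  targets=[
    {"dx": 0.1,"dy": 1,"dz": 2,"ax": 0,"ay": 0,"az": 0,"grip": 70},
    {"dx": 0.1,"dy": 1,"dz": 3.5,"ax": 0,"ay": 0,"az": 0,"grip": 70},
    {"dx": 0.1,"dy": 1,"dz": 3.5,"ax": 0,"ay": 0,"az": 0,"grip": 70},
    {"dx": 0.1,"dy": 1,"dz": 3.5,"ax": 0,"ay": 0,"az": 0,"grip": 70},
    {"dx": 0.1,"dy": 1,"dz": 3.5,"ax": 0,"ay": 0,"az": 0,"grip": 70},
    {"dx": 0.1,"dy": 1,"dz": 3.5,"ax": 0,"ay": 0,"az": 0,"grip": 70},
  ],
)

```text
clock: 2.75
eef_pos: [0.4398, -0.245, 0.1242]
orientation: [0.002, 0.175, 0.985, -0.0]
contact_force: [0.1, -0.3, 0.2]
width: 0.82
finger_force: 0.0
```

```bash
python3 - <<'E'
from h import *
delta([box(-.102,0,.049)],tool(YAW))
im=ctrl.get_image("wrist");save(im,"w3");print(proj(im,box(-.102,0,.055)));o=ctrl.observe();print(o["eef_pos"],o["joint_vel"].round(3))
E
```

```text
[ 0.436  -0.2511  0.049 ] d [ 0.07 -0.28  3.01] a [-0.    0.03 -0.07]
[264.44462785 228.33581192]
[ 0.43991501 -0.2449931   0.12431615] [-0.001 -0.002 -0.004  0.002 -0.004 -0.006  0.001]
```

View pics/w3.png

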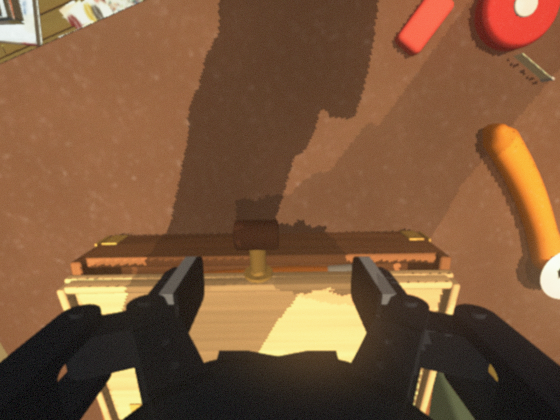

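```bash
python3 - <<'E'
from h import *
im=ctrl.get_image("wrist")
k=onz(im,257,235,.055);a=onz(im,65,281,.0665);b=onz(im,453,278.5,.0665)
d=(b-a)/np.linalg.norm(b-a);yaw=np.degrees(np.arctan2(-d[0],d[1]))
bx=np.array([d[1],-d[0],0])
print(k.round(4),np.linalg.norm(b-a),yaw,"origins",k+.102*bx,(a+b)/2+.074*bx)
delta([k-[0,0,.006]],tool(YAW))
e=onz(im,497,133,.0105);print("cutter end-ish",e)
E
```

```text
[ 0.4389 -0.2576  0.055 ] 0.25921568766044106 -19.722731914339484 origins [ 0.53491167 -0.29197994  0.055     ] [ 0.53496702 -0.29058721  0.0665    ]
[ 0.4389 -0.2576  0.049 ] d [-0.13 -0.49  3.01] a [-0.    0.03 -0.07]
cutter end-ish [ 0.43876493 -0.0646018   0.0105    ]
```

Request:
carry_out(
  targets=[
    {"dx": -0.1,"dy": -0.5,"dz": 0.5,"ax": 0,"ay": 0,"az": 0,"grip": 60},
    {"dx": -0.1,"dy": -0.5,"dz": 1.7,"ax": 0,"ay": 0,"az": 0,"grip": 60},
    {"dx": -0.1,"dy": -0.5,"dz": 2.8,"ax": 0,"ay": 0,"az": 0,"grip": 60},
    {"dx": -0.1,"dy": -0.5,"dz": 3,"ax": 0,"ay": 0,"az": 0,"grip": 40},
    {"dx": -0.1,"dy": -0.5,"dz": 3,"ax": 0,"ay": 0,"az": 0,"grip": 15},
    {"dx": -0.1,"dy": -0.5,"dz": 3,"ax": 0,"ay": 0,"az": 0,"grip": 15},
    {"dx": -0.1,"dy": -0.5,"dz": 3,"ax": 0,"ay": 0,"az": 0,"grip": 15},
    {"dx": -0.1,"dy": -0.5,"dz": 3,"ax": 0,"ay": 0,"az": 0,"grip": 15},
    {"dx": -0.1,"dy": -0.5,"dz": 3,"ax": 0,"ay": 0,"az": 0,"grip": 15},
    {"dx": -0.1,"dy": -0.5,"dz": 3,"ax": 0,"ay": 0,"az": 0,"grip": 15},
  ],
  squeeze=35,
)

```text
clock: 3.68
eef_pos: [0.4371, -0.2573, 0.0481]
orientation: [0.001, 0.175, 0.985, -0.001]
contact_force: [-2.0, -3.3, 0.3]
width: 0.282
finger_force: 33.6
```

```bash
sed -i 's/^BO=np.array(.*\]);RB/BO=np.array([.535,-.2915,0]);RB/' h.py; grep BO= h.py
```

```text
BO=np.array([.535,-.2915,0]);RB=Ro.from_euler("Z",YAW,degrees=True)
```

Request:
carry_out(
  targets=[
    {"dx": -0.03,"dy": 0,"dz": -0.67,"ax": 0,"ay": 0,"az": 0,"grip": 15},
    {"dx": -0.13,"dy": 0,"dz": -1.34,"ax": 0,"ay": 0,"az": 0,"grip": 15},
    {"dx": -0.3,"dy": 0,"dz": -1.99,"ax": 0,"ay": 0,"az": 0,"grip": 15},
    {"dx": -0.53,"dy": 0,"dz": -2.62,"ax": 0,"ay": 0,"az": 0,"grip": 15},
    {"dx": -0.82,"dy": 0,"dz": -3.22,"ax": 0,"ay": 0,"az": 0,"grip": 15},
    {"dx": -1.17,"dy": 0,"dz": -3.79,"ax": 0,"ay": 0,"az": 0,"grip": 15},
    {"dx": -1.58,"dy": 0,"dz": -4.33,"ax": 0,"ay": 0,"az": 0,"grip": 15},
    {"dx": -2.04,"dy": 0,"dz": -4.82,"ax": 0,"ay": 0,"az": 0,"grip": 15},
    {"dx": -2.54,"dy": 0,"dz": -5.26,"ax": 0,"ay": 0,"az": 0,"grip": 15},
    {"dx": -3.09,"dy": 0,"dz": -5.65,"ax": 0,"ay": 0,"az": 0,"grip": 15},
    {"dx": -3.67,"dy": 0,"dz": -5.99,"ax": 0,"ay": 0,"az": 0,"grip": 15},
    {"dx": -4.28,"dy": 0,"dz": -6.26,"ax": 0,"ay": 0,"az": 0,"grip": 15},
  ],
)

```text
clock: 4.68
eef_pos: [0.5184, -0.2852, 0.1938]
orientation: [-0.023, 0.175, 0.984, 0.006]
contact_force: [-62.9, 22.1, -30.9]
width: 0.275
finger_force: 57.4
```

Request:
carry_out(
  targets=[
    {"dx": -0.1,"dy": 0,"dz": -0.04,"ax": 0,"ay": 0,"az": 0,"grip": 15},
    {"dx": -0.1,"dy": 0,"dz": -0.04,"ax": 0,"ay": 0,"az": 0,"grip": 15},
    {"dx": -0.1,"dy": 0,"dz": -0.04,"ax": 0,"ay": 0,"az": 0,"grip": 15},
    {"dx": -0.1,"dy": 0,"dz": -0.04,"ax": 0,"ay": 0,"az": 0,"grip": 15},
  ],
)

```text
clock: 5.02
eef_pos: [0.5295, -0.2894, 0.1966]
orientation: [-0.013, 0.172, 0.985, 0.002]
contact_force: [-11.8, 1.3, -29.9]
width: 0.279
finger_force: 148.6
```

```bash
python3 - <<'E'
from h import *
im=ctrl.get_image("top");s=ctrl.get_image("scene")
a=cv2.resize(im["color"][120:250,300:440],None,fx=2.8,fy=2.8);b=cv2.resize(s["color"][60:220,210:380],None,fx=2.3,fy=2.3)
o=np.zeros((370,790,3),np.uint8);o[:364,:392]=a;o[:368,395:786]=b;cv2.imwrite("pics/f1.png",o[:,:,::-1])
p,R,ob=cur();g=p+R.apply([0,0,-.008]);q=RB.inv().apply(g-BO);print("knob in box",q,"angle",np.arctan2(q[2]-.055,.066-q[0]),np.hypot(q[2]-.055,.066-q[0]))
E
```

```text
knob in box [-5.67132329e-03  1.49246658e-04  2.04640107e-01] angle 1.1241235908937062 0.16591847430975953
```

View pics/f1.png

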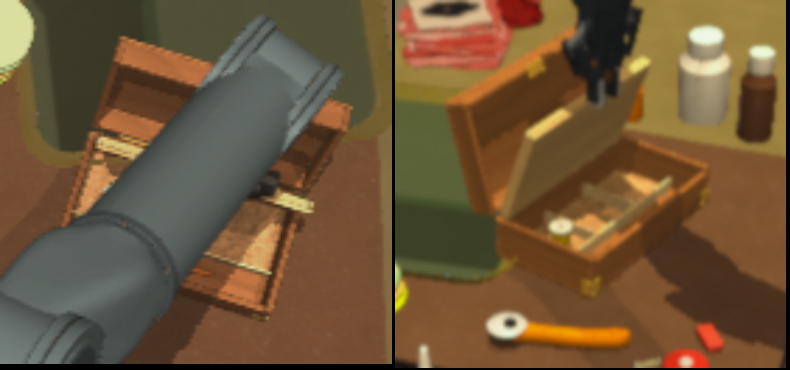

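Request:
carry_out(
  targets=[
    {"dx": 0,"dy": 0,"dz": 0,"ax": 0,"ay": 0,"az": 0,"grip": 15},
    {"dx": 0,"dy": 0,"dz": 0,"ax": 0,"ay": 0,"az": 0,"grip": 15},
    {"dx": 0,"dy": 0,"dz": 0,"ax": 0,"ay": 0,"az": 0,"grip": 15},
  ],
  squeeze=20,
)

```text
clock: 5.37
eef_pos: [0.5295, -0.2894, 0.1967]
orientation: [-0.013, 0.172, 0.985, 0.002]
contact_force: [-10.6, 0.7, -29.9]
width: 0.276
finger_force: 148.6
```

```bash
cat > k.py <<'E'
from h import *
p,R,ob=cur();g=p+R.apply([0,0,-.008]);q=RB.inv().apply(g-BO);print("knob in box",q,"angle",np.arctan2(q[2]-.055,.066-q[0]),np.hypot(q[2]-.055,.066-q[0]));print("F box",RB.inv().apply(ob["contact_force"]),"tool rel box",np.degrees((tool(YAW).inv()*R).as_rotvec()),ob["torque"])
E
python3 k.py
```

```text
knob in box [-5.66665135e-03  1.49663931e-04  2.04651244e-01] angle 1.1241779793852784 0.1659265009992991
F box [-10.23132722  -2.88867144 -29.92714786] tool rel box [-0.00555118  1.49614152  0.12882614] [-0.10738829  3.37466644  1.77211897]
```

```bash
python3 - <<'E'
from h import *
save(ctrl.get_image("wrist"),"w4")
E
```

```text
(no output)
```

View pics/w4.png

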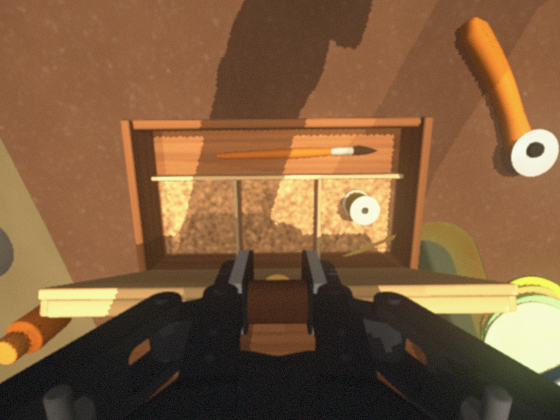

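Request:
carry_out(
  targets=[
    {"dx": 0.05,"dy": 0,"dz": 0,"ax": 0,"ay": 0.5,"az": 0,"grip": 15},
    {"dx": 0.05,"dy": 0,"dz": 0,"ax": 0,"ay": 1,"az": 0,"grip": 15},
    {"dx": 0.05,"dy": 0,"dz": 0,"ax": 0,"ay": 1.5,"az": 0,"grip": 15},
    {"dx": 0.05,"dy": 0,"dz": 0,"ax": 0,"ay": 2,"az": 0,"grip": 15},
    {"dx": 0.05,"dy": 0,"dz": 0,"ax": 0,"ay": 2,"az": 0,"grip": 15},
    {"dx": 0.05,"dy": 0,"dz": 0,"ax": 0,"ay": 2,"az": 0,"grip": 15},
  ],
)

```text
clock: 5.92
eef_pos: [0.5336, -0.2907, 0.1987]
orientation: [-0.11, 0.172, 0.979, 0.02]
contact_force: [-6.6, -1.1, -29.1]
width: 0.279
finger_force: 133.5
```

```bash
python3 k.py
```

```text
knob in box [0.00022251 0.00024364 0.20646978] angle 1.1611073803301541 0.16513561635339125
F box [ -5.8135707   -3.25169159 -29.05930317] tool rel box [-0.08012835 12.86811918  0.26516949] [-0.37467869 -0.15651329  1.21034234]
```

Request:
carry_out(
  targets=[
    {"dx": 0,"dy": 0,"dz": 0,"ax": 0,"ay": 0,"az": 0,"grip": 60},
    {"dx": 0,"dy": 0,"dz": 0,"ax": 0,"ay": 0,"az": 0,"grip": 60},
    {"dx": 0,"dy": 0,"dz": 0,"ax": 0,"ay": 0,"az": 0,"grip": 60},
    {"dx": 0,"dy": 0,"dz": 0,"ax": 0,"ay": 0,"az": 0,"grip": 60},
    {"dx": 0,"dy": 0,"dz": -1,"ax": 0,"ay": 0,"az": 0,"grip": 60},
    {"dx": 0,"dy": 0,"dz": -2.5,"ax": 0,"ay": 0,"az": 0,"grip": 60},
    {"dx": 0,"dy": 0,"dz": -3.5,"ax": 0,"ay": 0,"az": 0,"grip": 60},
    {"dx": 2,"dy": 0,"dz": -4,"ax": 0,"ay": -1,"az": 0,"grip": 60},
    {"dx": 3,"dy": 0,"dz": -4,"ax": 0,"ay": -2,"az": 0,"grip": 60},
    {"dx": 4,"dy": 0,"dz": -4,"ax": 0,"ay": -2,"az": 0,"grip": 60},
    {"dx": 4,"dy": 0,"dz": -4,"ax": 0,"ay": -2,"az": 0,"grip": 60},
    {"dx": 4,"dy": 0,"dz": -4,"ax": 0,"ay": -2,"az": 0,"grip": 60},
  ],
)

```text
clock: 6.92
eef_pos: [0.4656, -0.267, 0.3254]
orientation: [0.002, 0.175, 0.985, 0.001]
contact_force: [-0.1, 0.3, -0.1]
width: 0.702
finger_force: 0.0
```

```bash
python3 - <<'E'
from h import *
im=ctrl.get_image("wrist");save(im,"w5")
import pickle;pickle.dump(im,open("w5.pkl","wb"));print(cur()[2]["joint_vel"].round(2), cur()[0])
for f in(1.1,1.16,1.22):print(f,proj(im,box(.066-.168*np.cos(f),0,.055+.168*np.sin(f))),proj(im,box(.066-.140*np.cos(f),.122,.055+.14*np.sin(f))))
t=ctrl.get_image("top")
for f in(1.1,1.16,1.22):print("top",f,proj(t,box(.066-.168*np.cos(f),0,.055+.168*np.sin(f))))
g=np.zeros((600,760,3),np.uint8);a=im["color"];g[:420,:560]=a;b=cv2.resize(t["color"][140:230,310:420],None,fx=2,fy=2);g[420:600,:220]=b
cv2.imwrite("pics/f2.png",g[:,:,::-1])
E
```

```text
[ 0.01  0.05 -0.02 -0.03 -0.   -0.   -0.  ] [ 0.46691317 -0.26698994  0.32492426]
1.1 [275.82135372 279.57943877] [400.51450473 278.35896646]
1.16 [275.90160046 291.21069929] [401.16124557 287.15360066]
1.22 [275.98507169 302.88874201] [401.60815632 295.96822591]
top 1.1 [372.25393433 187.08460306]
top 1.16 [373.35940307 183.94270269]
top 1.22 [374.4581746  180.76365616]
```

View pics/f2.png

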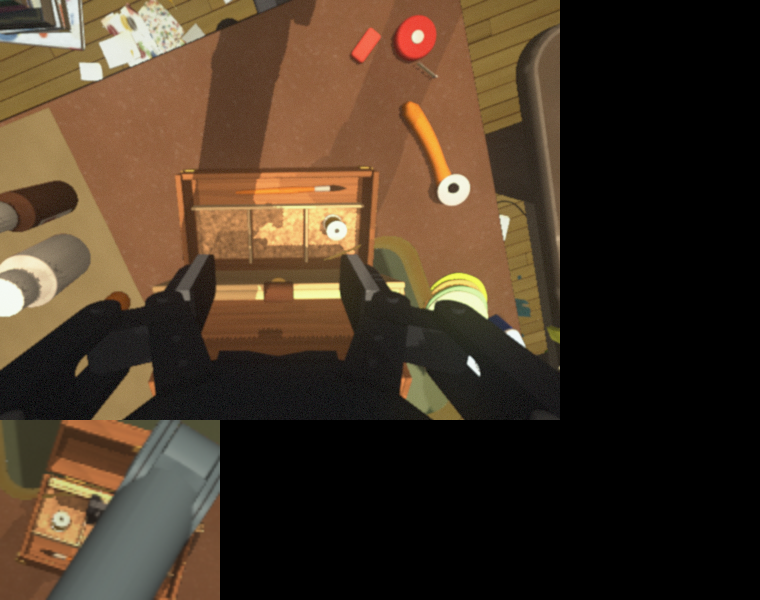

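```bash
python3 - <<'E'
from h import *
import pickle
im=pickle.load(open("w5.pkl","rb"))
for n,b in dict(FL=(-.074,.132,.051),FR=(-.074,-.132,.051),wallL=(-.02,.044,.025),pl=(-.02,.042,.025),pr=(-.02,-.042,.025),pfL=(-.020,.124,.025),pfR=(-.02,-.124,.025)).items():print(n,proj(im,box(*b)).round(1))
print("stored spool top",RB.inv().apply(onz(im,337,230,.046)-BO))
for u,v,n in((411,106,"end"),(454,190,"head"),(441,165,"neck"),(425,128,"handle")):print(n,onz(im,u,v,.0105).round(4))
E
```

```text
FL [376.1 179.6]
FR [174.8 181.1]
wallL [306.4 214.4]
pl [305.  214.4]
pr [246.6 214.8]
pfL [362.  213.9]
pfR [189.6 215.3]
stored spool top [-0.00299698  0.08481221  0.046     ]
end [ 0.4395 -0.0611  0.0105]
head [ 0.5745 -0.0294  0.0105]
neck [ 0.5322 -0.0396  0.0105]
handle [ 0.4743 -0.0497  0.0105]
```

```bash
cat > prof.py <<'E'
from h import *
def prof(im,z,axis,rng,other,bo=BO):
    g=cv2.cvtColor(im["color"],cv2.COLOR_RGB2GRAY).astype(np.float32);out=[]
    for a in rng:
        P=[proj(im,bo+RB.apply([a,o,z] if axis==0 else [o,a,z])) for o in other];P=np.array(P,np.float32)
        out.append(cv2.remap(g,P[:,0].reshape(1,-1),P[:,1].reshape(1,-1),1).mean())
    return np.array(out)
E
python3 - <<'E'
from prof import *
p,R,o=cur();print(p,o["joint_vel"].round(3))
im=ctrl.get_image("wrist")
r=np.arange(-.1,.0,.002)
print("x front rim z.051");print([(int(a*1000),int(v)) for a,v in zip(r,prof(im,.051,0,r,np.arange(-.09,.1,.01)))])
print("x part z.025");r=np.arange(-.05,.0,.002);print([(int(round(a*1000)),int(v)) for a,v in zip(r,prof(im,.025,0,r,np.arange(-.1,.1,.01)))])
print("y part");r=np.arange(-.06,.06,.002);print([(int(round(a*1000)),int(v)) for a,v in zip(r,prof(im,.025,1,r,np.arange(-.01,.02,.004)))])
E
```

```text
[ 0.46748546 -0.2670979   0.3244688 ] [ 0.004  0.033 -0.008 -0.012  0.003 -0.    -0.   ]
x front rim z.051
[(-100, 93), (-98, 94), (-96, 93), (-94, 94), (-92, 87), (-90, 71), (-88, 67), (-86, 83), (-83, 121), (-81, 132), (-79, 125), (-77, 119), (-75, 134), (-73, 135), (-71, 137), (-69, 139), (-67, 136), (-65, 133), (-63, 135), (-61, 141), (-59, 141), (-57, 136), (-55, 133), (-53, 136), (-51, 139), (-49, 139), (-47, 136), (-45, 137), (-43, 129), (-41, 114), (-39, 157), (-37, 198), (-35, 182), (-33, 170), (-31, 173), (-29, 172), (-27, 170), (-25, 172), (-23, 170), (-21, 165), (-19, 163), (-17, 165), (-15, 167), (-13, 170), (-11, 174), (-9, 178), (-7, 182), (-5, 179), (-3, 173), (-1, 172)]
x part z.025
[(-50, 134), (-48, 136), (-46, 140), (-44, 139), (-42, 136), (-40, 138), (-38, 129), (-36, 114), (-34, 144), (-32, 192), (-30, 186), (-28, 167), (-26, 167), (-24, 168), (-22, 164), (-20, 164), (-18, 165), (-16, 162), (-14, 159), (-12, 156), (-10, 160), (-8, 167), (-6, 172), (-4, 174), (-2, 174)]
y part
[(-60, 131), (-58, 135), (-56, 134), (-54, 129), (-52, 130), (-50, 131), (-48, 132), (-46, 127), (-44, 126), (-42, 128), (-40, 137), (-38, 113), (-36, 90), (-34, 113), (-32, 131), (-30, 131), (-28, 133), (-26, 143), (-24, 157), (-22, 167), (-20, 170), (-18, 168), (-16, 174), (-14, 185), (-12, 193), (-10, 195), (-8, 193), (-6, 185), (-4, 178), (-2, 179), (0, 179), (2, 180), (4, 179), (6, 178), (8, 180), (10, 191), (12, 201), (14, 198), (16, 195), (18, 199), (20, 205), (22, 209), (24, 207), (26, 201), (28, 198), (30, 200), (32, 201), (34, 199), (36, 196), (38, 175), (40, 116), (42, 151), (44, 207), (46, 190), (48, 193), (50, 199), (52, 196), (54, 194), (56, 197), (58, 204)]
```

```bash
python3 - <<'E'
from prof import *
import pickle
t0=pickle.load(open("im0.pkl","rb"))["top"];w3=None
B=np.array([.5255,-.286,0])
def show(n,im,z,ax,r,o):
    print(n,[(int(round(a*1000)),int(v)) for a,v in zip(r,prof(im,z,ax,r,o,B))])
show("top0 front",t0,.051,0,np.arange(-.1,-.04,.003),np.r_[np.arange(-.11,-.03,.005),np.arange(.03,.11,.005)])
show("top0 knobline y",t0,.055,1,np.arange(-.03,.03,.003),[-.106,-.102,-.098])
show("top0 sides",t0,.058,1,np.arange(-.15,-.1,.003),np.arange(-.05,.05,.005))
show("top0 sides",t0,.058,1,np.arange(.1,.15,.003),np.arange(-.05,.05,.005))
s=ctrl.get_image("scene")
show("scene part",s,.025,0,np.arange(-.05,.01,.003),np.arange(-.11,.06,.005))
show("scene rim",s,.051,0,np.arange(-.1,-.04,.003),np.arange(-.11,.11,.005))
E
```

```text
top0 front [(-100, 89), (-97, 88), (-94, 89), (-91, 89), (-88, 85), (-85, 63), (-82, 53), (-79, 53), (-76, 69), (-73, 110), (-70, 92), (-67, 99), (-64, 143), (-61, 183), (-58, 178), (-55, 188), (-52, 188), (-49, 186), (-46, 185), (-43, 186)]
top0 knobline y [(-30, 88), (-27, 88), (-24, 87), (-21, 74), (-18, 64), (-15, 65), (-12, 68), (-9, 65), (-6, 64), (-3, 67), (0, 65), (3, 61), (6, 63), (9, 69), (12, 76), (15, 80), (18, 79), (21, 80), (24, 85), (27, 85)]
top0 sides [(-150, 88), (-147, 88), (-144, 88), (-141, 88), (-138, 88), (-135, 86), (-132, 96), (-129, 112), (-126, 130), (-123, 158), (-120, 151), (-117, 167), (-114, 181), (-111, 183), (-108, 183), (-105, 183), (-102, 182)]
top0 sides [(100, 185), (103, 185), (106, 186), (109, 186), (112, 185), (115, 167), (118, 174), (121, 138), (124, 106), (127, 112), (130, 101), (133, 82), (136, 78), (139, 80), (142, 84), (145, 86), (148, 85)]
scene part [(-50, 100), (-47, 108), (-44, 108), (-41, 106), (-38, 105), (-35, 104), (-32, 103), (-29, 105), (-26, 111), (-23, 126), (-20, 141), (-17, 143), (-14, 131), (-11, 122), (-8, 119), (-5, 119), (-2, 121), (1, 124), (4, 125), (7, 125)]
scene rim [(-100, 65), (-97, 65), (-94, 65), (-91, 65), (-88, 63), (-85, 62), (-82, 62), (-79, 64), (-76, 72), (-73, 88), (-70, 101), (-67, 104), (-64, 103), (-61, 101), (-58, 100), (-55, 99), (-52, 99), (-49, 103), (-46, 115), (-43, 131)]
```

```bash
sed -i 's/^BO=np.array(.*\]);RB/BO=np.array([.526,-.286,0]);RB/' h.py; cat > sp.py <<'E'
from h import *
def blobs(im,z=.042,amin=15,amax=4000):
    hsv=cv2.cvtColor(im["color"],cv2.COLOR_RGB2HSV)
    m=((hsv[:,:,2]>150)&(hsv[:,:,1]<60)).astype(np.uint8)
    m=cv2.morphologyEx(m,cv2.MORPH_CLOSE,np.ones((3,3),np.uint8))
    cs,_=cv2.findContours(m,cv2.RETR_EXTERNAL,2);out=[]
    for c in cs:
        a=cv2.contourArea(c)
        if amin<a<amax:
            (u,v),(w,h),_=cv2.minAreaRect(c);P=onz(im,u,v,z)
            out.append((P,(u,v,w,h)))
    return out
def near(im,x=.5,y=.265,r=.13):
    for P,b in blobs(im):
        if np.hypot(P[0]-x,P[1]-y)<r: print(P.round(4),np.round(b,1))
E
python3 - <<'E'
from sp import *
for n in("top","scene"):print(n);near(ctrl.get_image(n))
delta([[.46,0,.34],[.43,.262,.30]],tool(0))
E
```

```text
top
[0.4619 0.2641 0.042 ] [197.5 221.5   9.    7. ]
[0.497  0.1782 0.042 ] [223.5 210.5   5.7   5.7]
[0.5736 0.2794 0.042 ] [193.3 188.8   7.1   7.8]
scene
[0.4648 0.2598 0.042 ] [256.5 285.   13.   10. ]
[0.5739 0.2758 0.042 ] [207. 279.  10.  12.]
[0.46 0.   0.34] d [ 3.93  9.95 -0.68] a [-0.01 -0.   -3.35]
[0.43  0.262 0.3  ] d [ 8.66 19.38  0.91] a [-0.01 -0.   -3.35]
```

```bash
cat >> h.py <<'E'
def tcp(g,R,back=0): return np.array(g)+R.apply([0,0,.008-back])
E
python3 - <<'E'
from h import *
R=tool(0,30)
delta([[.46,0,.36],[.42,.262,.25],tcp([.463,.262,.03],R,.1)],R)
E
```

```text
[0.46 0.   0.36] d [ 3.93  9.95 -1.48] a [-0.88 -4.95 -3.27]
[0.42  0.262 0.25 ] d [ 9.03 19.24  2.91] a [-0.88 -4.95 -3.27]
[0.417  0.262  0.1097] d [ 9.15 19.21  8.53] a [-0.88 -4.95 -3.27]
```

Request:
carry_out(
  targets=[
    {"dx": 3.9,"dy": 9.9,"dz": -1.5,"ax": -0.88,"ay": -4.95,"az": -3.27,"grip": 55},
    {"dx": 3.9,"dy": 9.9,"dz": -1.5,"ax": -0.88,"ay": -4.95,"az": -3.27,"grip": 55},
    {"dx": 3.9,"dy": 9.9,"dz": -1.5,"ax": -0.88,"ay": -4.95,"az": -3.27,"grip": 55},
    {"dx": 3.9,"dy": 9.9,"dz": -1.5,"ax": -0.88,"ay": -4.95,"az": -3.27,"grip": 55},
    {"dx": 3.9,"dy": 9.9,"dz": -1.5,"ax": -0.88,"ay": -4.95,"az": -3.27,"grip": 55},
    {"dx": 3.9,"dy": 9.9,"dz": -1.5,"ax": -0.88,"ay": -4.95,"az": -3.27,"grip": 55},
    {"dx": 9,"dy": 19.2,"dz": 2.9,"ax": -0.88,"ay": -4.95,"az": -3.27,"grip": 55},
    {"dx": 9,"dy": 19.2,"dz": 2.9,"ax": -0.88,"ay": -4.95,"az": -3.27,"grip": 55},
    {"dx": 9,"dy": 19.2,"dz": 2.9,"ax": -0.88,"ay": -4.95,"az": -3.27,"grip": 55},
    {"dx": 9,"dy": 19.2,"dz": 2.9,"ax": -0.88,"ay": -4.95,"az": -3.27,"grip": 55},
    {"dx": 9,"dy": 19.2,"dz": 2.9,"ax": -0.88,"ay": -4.95,"az": -3.27,"grip": 55},
    {"dx": 9,"dy": 19.2,"dz": 2.9,"ax": -0.88,"ay": -4.95,"az": -3.27,"grip": 55},
  ],
)

```text
clock: 8.22
eef_pos: [0.4297, 0.1966, 0.2755]
orientation: [0.259, 0.001, 0.966, 0.0]
contact_force: [1.3, 0.3, 0.6]
width: 0.642
finger_force: 0.0
```

Request:
carry_out(
  targets=[
    {"dx": 0,"dy": 0,"dz": 0,"ax": 0,"ay": 0,"az": 0,"grip": 55},
    {"dx": 0,"dy": 0,"dz": 0,"ax": 0,"ay": 0,"az": 0,"grip": 55},
    {"dx": 0,"dy": 0,"dz": 0,"ax": 0,"ay": 0,"az": 0,"grip": 55},
  ],
)

```text
clock: 8.47
eef_pos: [0.4299, 0.1945, 0.2756]
orientation: [0.258, 0.0, 0.966, -0.001]
contact_force: [-0.1, 0.3, -0.1]
width: 0.646
finger_force: 0.0
```

```bash
python3 - <<'E'
from sp import *
R=tool(0,30)
p,Rc,o=cur();print(p,o["clock"],o["joint_vel"].round(2))
near(ctrl.get_image("wrist"))
delta([tcp([.463,.262,.03],R,.1),tcp([.463,.262,.03],R,0.)],R)
E
```

```text
[0.42985549 0.19448587 0.27557276] 8.4667 [ 0.01 -0.02  0.02  0.01 -0.   -0.   -0.  ]
[0.574  0.2781 0.042 ] [339.5 187.5  17.   21. ]
[0.5388 0.273  0.042 ] [339.4 165.8  14.3   5.3]
[0.5279 0.168  0.042 ] [254.2 158.5  26.8  19.1]
[0.4644 0.2634 0.042 ] [340.2 109.2  23.3  26.9]
[0.4387 0.2583 0.042 ] [338.9  85.2  15.5   4.4]
[0.417  0.262  0.1097] d [3.78 2.73 5.49] a [-0.02 -0.01 -0.01]
[0.467  0.262  0.0231] d [3.78 2.73 9.49] a [-0.02 -0.01 -0.01]
```

Request:
carry_out(
  targets=[
    {"dx": 3.8,"dy": 2.75,"dz": 2,"ax": 0,"ay": 0,"az": 0,"grip": 55},
    {"dx": 3.8,"dy": 2.75,"dz": 3,"ax": 0,"ay": 0,"az": 0,"grip": 55},
    {"dx": 3.8,"dy": 2.75,"dz": 5.5,"ax": 0,"ay": 0,"az": 0,"grip": 55},
    {"dx": 3.8,"dy": 2.75,"dz": 5.5,"ax": 0,"ay": 0,"az": 0,"grip": 55},
    {"dx": 3.8,"dy": 2.75,"dz": 6,"ax": 0,"ay": 0,"az": 0,"grip": 55},
    {"dx": 3.8,"dy": 2.75,"dz": 7,"ax": 0,"ay": 0,"az": 0,"grip": 55},
    {"dx": 3.8,"dy": 2.75,"dz": 8,"ax": 0,"ay": 0,"az": 0,"grip": 55},
    {"dx": 3.8,"dy": 2.75,"dz": 9,"ax": 0,"ay": 0,"az": 0,"grip": 55},
    {"dx": 3.8,"dy": 2.75,"dz": 9.5,"ax": 0,"ay": 0,"az": 0,"grip": 55},
    {"dx": 3.8,"dy": 2.75,"dz": 9.5,"ax": 0,"ay": 0,"az": 0,"grip": 55},
    {"dx": 3.8,"dy": 2.75,"dz": 9.5,"ax": 0,"ay": 0,"az": 0,"grip": 40},
    {"dx": 3.8,"dy": 2.75,"dz": 9.5,"ax": 0,"ay": 0,"az": 0,"grip": 40},
  ],
  squeeze=20,
)

```text
clock: 9.52
eef_pos: [0.4665, 0.2632, 0.0239]
orientation: [0.259, 0.001, 0.966, -0.0]
contact_force: [0.2, 0.9, -0.7]
width: 0.466
finger_force: 0.0
```

Request:
carry_out(
  targets=[
    {"dx": 0,"dy": 0,"dz": 0,"ax": 0,"ay": 0,"az": 0,"grip": 20},
    {"dx": 0,"dy": 0,"dz": 0,"ax": 0,"ay": 0,"az": 0,"grip": 20},
    {"dx": 0,"dy": 0,"dz": 0,"ax": 0,"ay": 0,"az": 0,"grip": 20},
    {"dx": 0,"dy": 0,"dz": 0,"ax": 0,"ay": 0,"az": 0,"grip": 20},
    {"dx": 0,"dy": 0,"dz": 0,"ax": 0,"ay": 0,"az": 0,"grip": 20},
    {"dx": 0,"dy": 0,"dz": 0,"ax": 0,"ay": 0,"az": 0,"grip": 20},
  ],
)

```text
clock: 10.02
eef_pos: [0.4664, 0.2638, 0.0242]
orientation: [0.26, 0.0, 0.966, 0.0]
contact_force: [-2.6, -1.6, 9.0]
width: 0.316
finger_force: 21.8
```

```bash
python3 - <<'E'
from sp import *
print(cur()[0])
near(ctrl.get_image("scene"))
R=tool(YAW,30)
delta([[.46,.2,.25],[.44,0.0,.27],tcp(box(.015,-.084,.036),R,.15),tcp(box(.015,-.084,.036),R)],R)
E
```

```text
[0.46641848 0.26380682 0.0242371 ]
[0.4725 0.261  0.042 ] [252.9 284.6   5.4   9.4]
[0.5739 0.2758 0.042 ] [207. 279.  10.  12.]
[0.46 0.2  0.25] d [-4.31 -2.55 -7.94] a [1.65 0.02 2.84]
[0.44 0.   0.27] d [ -4.02 -10.55  -9.03] a [1.65 0.02 2.84]
[ 0.445  -0.3462  0.159 ] d [ -1.97 -24.4   -5.1 ] a [1.65 0.02 2.84]
[ 0.5156 -0.3715  0.0291] d [ -1.8  -25.41   0.82] a [1.65 0.02 2.84]
```

Request:
carry_out(
  targets=[
    {"dx": -0.5,"dy": 0,"dz": -0.87,"ax": 0,"ay": 0,"az": 0,"grip": 20},
    {"dx": -2,"dy": 0,"dz": -3.5,"ax": 0,"ay": 0,"az": 0,"grip": 20},
    {"dx": -2,"dy": 0,"dz": -3.5,"ax": 0,"ay": 0,"az": 0,"grip": 20},
    {"dx": -4.2,"dy": -1,"dz": -7.9,"ax": 0.4,"ay": 0,"az": 0.7,"grip": 20},
    {"dx": -4.2,"dy": -2.5,"dz": -7.9,"ax": 0.8,"ay": 0,"az": 1.4,"grip": 20},
    {"dx": -4.2,"dy": -2.5,"dz": -7.9,"ax": 0.8,"ay": 0,"az": 1.4,"grip": 20},
    {"dx": -4,"dy": -10.5,"dz": -9,"ax": 1.65,"ay": 0.02,"az": 2.84,"grip": 20},
    {"dx": -4,"dy": -10.5,"dz": -9,"ax": 1.65,"ay": 0.02,"az": 2.84,"grip": 20},
    {"dx": -4,"dy": -10.5,"dz": -9,"ax": 1.65,"ay": 0.02,"az": 2.84,"grip": 20},
    {"dx": -4,"dy": -10.5,"dz": -9,"ax": 1.65,"ay": 0.02,"az": 2.84,"grip": 20},
    {"dx": -4,"dy": -10.5,"dz": -9,"ax": 1.65,"ay": 0.02,"az": 2.84,"grip": 20},
    {"dx": -4,"dy": -10.5,"dz": -9,"ax": 1.65,"ay": 0.02,"az": 2.84,"grip": 20},
  ],
)

```text
clock: 11.07
eef_pos: [0.4381, -0.0046, 0.2687]
orientation: [0.254, 0.168, 0.951, -0.046]
contact_force: [-0.6, -1.2, 0.1]
width: 0.321
finger_force: 21.1
```

```bash
python3 - <<'E'
from h import *
p,_,o=cur();print(p,o["width"]*85.4,o["finger_force"])
R=tool(YAW,30)
g=box(.015,-.084,.036)
delta([tcp(g,R,.15),tcp(g,R,.04),tcp(g,R)],R)
E
```

```text
[ 0.43808038 -0.00456752  0.26872294] 27.423704029434095 21.084006428718567
[ 0.445  -0.3462  0.159 ] d [ -2.09 -12.73   6.31] a [-0.05 -0.   -0.05]
[ 0.4967 -0.3647  0.0637] d [ -2.09 -12.7   10.71] a [-0.05 -0.   -0.05]
[ 0.5156 -0.3715  0.0291] d [ -2.09 -12.69  12.31] a [-0.05 -0.   -0.05]
```

Request:
carry_out(
  targets=[
    {"dx": -2.1,"dy": -12.7,"dz": 6.3,"ax": 0,"ay": 0,"az": 0,"grip": 20},
    {"dx": -2.1,"dy": -12.7,"dz": 6.3,"ax": 0,"ay": 0,"az": 0,"grip": 20},
    {"dx": -2.1,"dy": -12.7,"dz": 6.3,"ax": 0,"ay": 0,"az": 0,"grip": 20},
    {"dx": -2.1,"dy": -12.7,"dz": 6.3,"ax": 0,"ay": 0,"az": 0,"grip": 20},
    {"dx": -2.1,"dy": -12.7,"dz": 6.3,"ax": 0,"ay": 0,"az": 0,"grip": 20},
    {"dx": -2.1,"dy": -12.7,"dz": 6.3,"ax": 0,"ay": 0,"az": 0,"grip": 20},
    {"dx": -2.1,"dy": -12.7,"dz": 6.3,"ax": 0,"ay": 0,"az": 0,"grip": 20},
    {"dx": -2.1,"dy": -12.7,"dz": 6.3,"ax": 0,"ay": 0,"az": 0,"grip": 20},
    {"dx": -2.1,"dy": -12.7,"dz": 6.3,"ax": 0,"ay": 0,"az": 0,"grip": 20},
    {"dx": -2.1,"dy": -12.7,"dz": 6.3,"ax": 0,"ay": 0,"az": 0,"grip": 20},
    {"dx": -2.1,"dy": -12.7,"dz": 6.3,"ax": 0,"ay": 0,"az": 0,"grip": 20},
    {"dx": -2.1,"dy": -12.7,"dz": 6.3,"ax": 0,"ay": 0,"az": 0,"grip": 20},
  ],
)

```text
clock: 12.07
eef_pos: [0.4485, -0.3166, 0.1657]
orientation: [0.254, 0.165, 0.952, -0.046]
contact_force: [0.9, 0.3, 1.3]
width: 0.325
finger_force: 21.1
```

```bash
python3 - <<'E'
from prof import *
p,_,o=cur();print(p,o["width"]*85.4)
R=tool(YAW,30);g=box(.015,-.084,.036)
delta([tcp(g,R,.04),tcp(g,R)],R)
im=ctrl.get_image("wrist");save(im,"w6")
r=np.arange(-.15,.15,.004);print("y part",[(int(round(a*1000)),int(v)) for a,v in zip(r,prof(im,.025,1,r,np.arange(-.01,.02,.004)))])
r=np.arange(-.045,.005,.003);print("x part",[(int(round(a*1000)),int(v)) for a,v in zip(r,prof(im,.025,0,r,np.arange(-.03,.1,.01)))])
E
```

```text
[ 0.4484905  -0.31656916  0.1656549 ] 27.731177385533258
[ 0.4967 -0.3647  0.0637] d [-0.1  -1.15  4.77] a [-0.03 -0.01  0.01]
[ 0.5156 -0.3715  0.0291] d [-0.1  -1.15  6.37] a [-0.03 -0.01  0.01]
y part [(-150, 128), (-146, 124), (-142, 112), (-138, 88), (-134, 68), (-130, 71), (-126, 99), (-122, 155), (-118, 185), (-114, 202), (-110, 210), (-106, 214), (-102, 213), (-98, 209), (-94, 205), (-90, 204), (-86, 205), (-82, 204), (-78, 200), (-74, 200), (-70, 204), (-66, 208), (-62, 208), (-58, 206), (-54, 196), (-50, 191), (-46, 185), (-42, 199), (-38, 190), (-34, 191), (-30, 194), (-26, 199), (-22, 201), (-18, 201), (-14, 203), (-10, 203), (-6, 205), (-2, 201), (2, 200), (6, 202), (10, 201), (14, 201), (18, 197), (22, 183), (26, 160), (30, 164), (34, 165), (38, 185), (42, 204), (46, 195), (50, 188), (54, 173), (58, 148), (62, 136), (66, 120), (70, 123), (74, 132), (78, 150), (82, 172), (86, 192), (90, 204), (94, 204), (98, 189), (102, 158), (106, 109), (110, 79), (114, 67), (118, 66), (122, 64), (126, 64), (130, 63), (134, 62), (138, 68), (142, 91), (146, 107)]
x part [(-45, 156), (-42, 162), (-39, 155), (-36, 159), (-33, 144), (-30, 143), (-27, 142), (-24, 177), (-21, 232), (-18, 206), (-15, 211), (-12, 208), (-9, 195), (-6, 185), (-3, 185), (0, 186), (3, 178)]
```

Request:
carry_out(
  targets=[
    {"dx": -0.1,"dy": -1.15,"dz": 0.5,"ax": 0,"ay": 0,"az": 0,"grip": 20},
    {"dx": -0.1,"dy": -1.15,"dz": 1.5,"ax": 0,"ay": 0,"az": 0,"grip": 20},
    {"dx": -0.1,"dy": -1.15,"dz": 2.7,"ax": 0,"ay": 0,"az": 0,"grip": 20},
    {"dx": -0.1,"dy": -1.15,"dz": 3.8,"ax": 0,"ay": 0,"az": 0,"grip": 20},
    {"dx": -0.1,"dy": -1.15,"dz": 4.7,"ax": 0,"ay": 0,"az": 0,"grip": 20},
    {"dx": -0.1,"dy": -1.15,"dz": 5.3,"ax": 0,"ay": 0,"az": 0,"grip": 20},
    {"dx": -0.1,"dy": -1.15,"dz": 5.8,"ax": 0,"ay": 0,"az": 0,"grip": 20},
    {"dx": -0.1,"dy": -1.15,"dz": 6.2,"ax": 0,"ay": 0,"az": 0,"grip": 20},
    {"dx": -0.1,"dy": -1.15,"dz": 6.4,"ax": 0,"ay": 0,"az": 0,"grip": 20},
    {"dx": -0.1,"dy": -1.15,"dz": 6.4,"ax": 0,"ay": 0,"az": 0,"grip": 20},
    {"dx": -0.1,"dy": -1.15,"dz": 6.4,"ax": 0,"ay": 0,"az": 0,"grip": 20},
    {"dx": -0.1,"dy": -1.15,"dz": 6.4,"ax": 0,"ay": 0,"az": 0,"grip": 20},
  ],
)

```text
clock: 13.12
eef_pos: [0.5171, -0.3678, 0.0289]
orientation: [0.254, 0.164, 0.952, -0.044]
contact_force: [2.7, 4.4, 1.0]
width: 0.32
finger_force: 25.7
```

```bash
python3 - <<'E'
from h import *
p,_,o=cur();print(p,RB.inv().apply(p-BO),o["width"]*85.4,o["contact_force"])
E
```

```text
[ 0.51705301 -0.36776635  0.02889757] [ 0.01913972 -0.0799966   0.02889757] 27.326928434698527 [2.74523725 4.42853539 0.99587416]
```

Request:
carry_out(
  targets=[
    {"dx": 0,"dy": 0.12,"dz": 0,"ax": 0,"ay": 0,"az": 0,"grip": 20},
    {"dx": 0,"dy": 0.12,"dz": 0.03,"ax": 0,"ay": 0,"az": 0,"grip": 30},
    {"dx": 0,"dy": 0.12,"dz": 0.03,"ax": 0,"ay": 0,"az": 0,"grip": 36},
    {"dx": 0,"dy": 0.12,"dz": 0,"ax": 0,"ay": 0,"az": 0,"grip": 40},
    {"dx": 0,"dy": 0.12,"dz": 0,"ax": 0,"ay": 0,"az": 0,"grip": 40},
    {"dx": 0,"dy": 0.12,"dz": 0,"ax": 0,"ay": 0,"az": 0,"grip": 40},
  ],
)

```text
clock: 13.62
eef_pos: [0.5187, -0.364, 0.029]
orientation: [0.255, 0.164, 0.952, -0.043]
contact_force: [2.4, 9.9, 4.1]
width: 0.448
finger_force: 6.4
```

Request:
carry_out(
  targets=[
    {"dx": 0,"dy": 0,"dz": -0.5,"ax": 0,"ay": 0,"az": 0,"grip": 40},
    {"dx": 0,"dy": 0,"dz": -1,"ax": 0,"ay": 0,"az": 0,"grip": 40},
    {"dx": 0,"dy": 0,"dz": -2,"ax": 0,"ay": 0,"az": 0,"grip": 40},
    {"dx": 0,"dy": 0,"dz": -3.5,"ax": 0,"ay": 0,"az": 0,"grip": 40},
    {"dx": 0,"dy": 0,"dz": -5,"ax": 0,"ay": 0,"az": 0,"grip": 50},
    {"dx": 0,"dy": 0,"dz": -7,"ax": 0,"ay": 0,"az": 0,"grip": 55},
    {"dx": 0,"dy": 0,"dz": -7,"ax": 0,"ay": 0,"az": 0,"grip": 55},
  ],
)

```text
clock: 14.2
eef_pos: [0.4398, -0.3411, 0.1709]
orientation: [0.253, 0.167, 0.952, -0.047]
contact_force: [-0.7, -1.2, 1.0]
width: 0.644
finger_force: 0.0
```

```bash
python3 - <<'E'
from sp import *
p,_,o=cur();print(p,o["width"]*85.4)
im=ctrl.get_image("wrist");save(im,"w7")
for n,im in(("wrist",im),("scene",ctrl.get_image("scene"))):
  for P,b in blobs(im,.046):
    q=RB.inv().apply(P-BO)
    if abs(q[1])<.14 and -.08<q[0]<.08:print(n,q.round(4),np.round(b,1))
R=tool(0,30);g=[.574,.278,.03]
delta([[.44,0.0,.30],[.45,.2,.28],tcp(g,R,.15),tcp(g,R)],R)
E
```

```text
[ 0.43982605 -0.34108908  0.17093258] 55.00617910784016
wrist [ 0.015  -0.0772  0.046 ] [280.5 209.5  21.   29. ]
wrist [0.0063 0.0835 0.046 ] [459.  202.6  20.6  36.7]
wrist [-0.0217 -0.0762  0.046 ] [281.9 178.3  23.3   6.5]
wrist [-0.0299  0.0579  0.046 ] [445.7 170.3   4.5  20.1]
wrist [-0.0643  0.0476  0.046 ] [449.5 133.   21.    2. ]
scene [0.0096 0.0778 0.046 ] [281.5 158.    4.    9. ]
[0.44 0.   0.3 ] d [ 1.48 12.86 -6.83] a [-1.73 -0.01 -2.89]
[0.45 0.2  0.28] d [ 3.92 20.51 -7.37] a [-1.73 -0.01 -2.89]
[0.503 0.278 0.153] d [ 5.67 24.2  -2.54] a [-1.73 -0.01 -2.89]
[0.578  0.278  0.0231] d [ 5.82 25.26  3.37] a [-1.73 -0.01 -2.89]
```

Request:
carry_out(
  targets=[
    {"dx": 0.5,"dy": 4,"dz": -5,"ax": -0.6,"ay": 0,"az": -1,"grip": 55},
    {"dx": 1.5,"dy": 12.8,"dz": -6.8,"ax": -1.73,"ay": 0,"az": -2.89,"grip": 55},
    {"dx": 1.5,"dy": 12.8,"dz": -6.8,"ax": -1.73,"ay": 0,"az": -2.89,"grip": 55},
    {"dx": 1.5,"dy": 12.8,"dz": -6.8,"ax": -1.73,"ay": 0,"az": -2.89,"grip": 55},
    {"dx": 1.5,"dy": 12.8,"dz": -6.8,"ax": -1.73,"ay": 0,"az": -2.89,"grip": 55},
    {"dx": 1.5,"dy": 12.8,"dz": -6.8,"ax": -1.73,"ay": 0,"az": -2.89,"grip": 55},
    {"dx": 1.5,"dy": 12.8,"dz": -6.8,"ax": -1.73,"ay": 0,"az": -2.89,"grip": 55},
    {"dx": 1.5,"dy": 12.8,"dz": -6.8,"ax": -1.73,"ay": 0,"az": -2.89,"grip": 55},
    {"dx": 3.9,"dy": 20.5,"dz": -7.4,"ax": -1.73,"ay": 0,"az": -2.89,"grip": 55},
    {"dx": 3.9,"dy": 20.5,"dz": -7.4,"ax": -1.73,"ay": 0,"az": -2.89,"grip": 55},
    {"dx": 3.9,"dy": 20.5,"dz": -7.4,"ax": -1.73,"ay": 0,"az": -2.89,"grip": 55},
    {"dx": 3.9,"dy": 20.5,"dz": -7.4,"ax": -1.73,"ay": 0,"az": -2.89,"grip": 55},
  ],
)

```text
clock: 15.3
eef_pos: [0.4412, 0.0012, 0.2596]
orientation: [0.258, -0.003, 0.966, 0.001]
contact_force: [0.8, -0.9, -1.1]
width: 0.645
finger_force: 0.0
```

```bash
python3 - <<'E'
from sp import *
p,_,o=cur();print(p)
near(ctrl.get_image("wrist"))
R=tool(0,30);g=[.574,.278,.03]
delta([tcp(g,R,.2),tcp(g,R,.1),tcp(g,R)],R)
E
```

```text
[0.44117542 0.00117859 0.25959381]
[0.5748 0.2815 0.042 ] [496.5 190.5  17.   27. ]
[0.5383 0.2534 0.042 ] [488.5 167.    4.   13. ]
[0.5278 0.2192 0.042 ] [463.5 159.5  30.5  21.2]
[0.4958 0.2074 0.042 ] [465.4 134.9   5.9  13.8]
[0.478  0.278  0.1963] d [-0.03 10.9   3.  ] a [ 0.06 -0.01  0.05]
[0.528  0.278  0.1097] d [-0.04 10.88  7.  ] a [ 0.06 -0.01  0.05]
[0.578  0.278  0.0231] d [-0.04 10.85 11.  ] a [ 0.06 -0.01  0.05]
```

Request:
carry_out(
  targets=[
    {"dx": 0,"dy": 6,"dz": 0,"ax": 0,"ay": 0,"az": 0,"grip": 55},
    {"dx": 0,"dy": 8,"dz": 0,"ax": 0,"ay": 0,"az": 0,"grip": 55},
    {"dx": 0,"dy": 10.9,"dz": 1,"ax": 0,"ay": 0,"az": 0,"grip": 55},
    {"dx": 0,"dy": 10.9,"dz": 1,"ax": 0,"ay": 0,"az": 0,"grip": 55},
    {"dx": 0,"dy": 10.9,"dz": 1,"ax": 0,"ay": 0,"az": 0,"grip": 55},
    {"dx": 0,"dy": 10.9,"dz": 2,"ax": 0,"ay": 0,"az": 0,"grip": 55},
    {"dx": 0,"dy": 10.9,"dz": 2,"ax": 0,"ay": 0,"az": 0,"grip": 55},
    {"dx": 0,"dy": 10.9,"dz": 2,"ax": 0,"ay": 0,"az": 0,"grip": 55},
    {"dx": 0,"dy": 10.9,"dz": 3,"ax": 0,"ay": 0,"az": 0,"grip": 55},
    {"dx": 0,"dy": 10.9,"dz": 3,"ax": 0,"ay": 0,"az": 0,"grip": 55},
    {"dx": 0,"dy": 10.9,"dz": 3,"ax": 0,"ay": 0,"az": 0,"grip": 55},
    {"dx": 0,"dy": 10.9,"dz": 3,"ax": 0,"ay": 0,"az": 0,"grip": 55},
  ],
)

```text
clock: 16.35
eef_pos: [0.4718, 0.2449, 0.2014]
orientation: [0.259, -0.001, 0.966, 0.001]
contact_force: [1.9, 0.0, 1.2]
width: 0.647
finger_force: 0.0
```

```bash
python3 - <<'E'
from sp import *
p,_,o=cur();print(p)
near(ctrl.get_image("wrist"))
R=tool(0,30);g=[.574,.278,.03]
delta([tcp(g,R,.1),tcp(g,R)],R)
E
```

```text
[0.47182538 0.24491869 0.201434  ]
[0.5732 0.2838 0.042 ] [312. 202.  20.  34.]
[0.5372 0.2791 0.042 ] [310.2 175.   18.5   5.8]
[0.5423 0.1859 0.042 ] [215. 179.  12.   8.]
[0.5302 0.1537 0.042 ] [179.5 169.   24.   43. ]
[0.528  0.278  0.1097] d [-0.26  0.74  4.28] a [ 0.18 -0.06  0.08]
[0.578  0.278  0.0231] d [-0.28  0.67  8.28] a [ 0.18 -0.06  0.08]
```

Request:
carry_out(
  targets=[
    {"dx": 0,"dy": 0.7,"dz": 0,"ax": 0,"ay": 0,"az": 0,"grip": 55},
    {"dx": 0,"dy": 0.7,"dz": 0,"ax": 0,"ay": 0,"az": 0,"grip": 55},
    {"dx": 0,"dy": 0.7,"dz": 0,"ax": 0,"ay": 0,"az": 0,"grip": 55},
    {"dx": 0,"dy": 0.7,"dz": 0,"ax": 0,"ay": 0,"az": 0,"grip": 55},
  ],
)

```text
clock: 16.73
eef_pos: [0.4709, 0.261, 0.2026]
orientation: [0.258, -0.002, 0.966, 0.002]
contact_force: [0.2, -0.0, 0.3]
width: 0.647
finger_force: 0.0
```

```bash
python3 - <<'E'
from sp import *
p,_,o=cur();print(p,o["joint_vel"].round(2))
near(ctrl.get_image("wrist"))
R=tool(0,30);g=[.574,.278,.03]
delta([tcp(g,R,.1),tcp(g,R)],R)
E
```

```text
[0.470873   0.26100363 0.20259769] [ 0.02 -0.02 -0.    0.01 -0.    0.    0.  ]
[0.5736 0.2787 0.042 ] [291.5 202.5  19.   27. ]
[0.5384 0.2797 0.042 ] [293.9 176.3  19.7   7. ]
[0.5303 0.1415 0.042 ] [150.2 169.4  29.5  27.7]
[0.528  0.278  0.1097] d [-0.12  0.68  4.37] a [ 0.04 -0.01  0.02]
[0.578  0.278  0.0231] d [-0.12  0.67  8.37] a [ 0.04 -0.01  0.02]
```

Request:
carry_out(
  targets=[
    {"dx": -0.1,"dy": 0.68,"dz": 1,"ax": 0,"ay": 0,"az": 0,"grip": 55},
    {"dx": -0.1,"dy": 0.68,"dz": 2.5,"ax": 0,"ay": 0,"az": 0,"grip": 55},
    {"dx": -0.1,"dy": 0.68,"dz": 4,"ax": 0,"ay": 0,"az": 0,"grip": 55},
    {"dx": -0.1,"dy": 0.68,"dz": 5,"ax": 0,"ay": 0,"az": 0,"grip": 55},
    {"dx": -0.1,"dy": 0.68,"dz": 6,"ax": 0,"ay": 0,"az": 0,"grip": 55},
    {"dx": -0.1,"dy": 0.68,"dz": 7,"ax": 0,"ay": 0,"az": 0,"grip": 55},
    {"dx": -0.1,"dy": 0.68,"dz": 7.8,"ax": 0,"ay": 0,"az": 0,"grip": 55},
    {"dx": -0.1,"dy": 0.68,"dz": 8.35,"ax": 0,"ay": 0,"az": 0,"grip": 55},
    {"dx": -0.1,"dy": 0.68,"dz": 8.35,"ax": 0,"ay": 0,"az": 0,"grip": 50},
    {"dx": -0.1,"dy": 0.68,"dz": 8.35,"ax": 0,"ay": 0,"az": 0,"grip": 45},
    {"dx": -0.1,"dy": 0.68,"dz": 8.35,"ax": 0,"ay": 0,"az": 0,"grip": 40},
    {"dx": -0.1,"dy": 0.68,"dz": 8.35,"ax": 0,"ay": 0,"az": 0,"grip": 40},
  ],
)

```text
clock: 17.78
eef_pos: [0.5765, 0.2808, 0.0245]
orientation: [0.258, -0.002, 0.966, 0.003]
contact_force: [0.5, 0.4, -1.0]
width: 0.472
finger_force: 0.0
```

Request:
carry_out(
  targets=[
    {"dx": 0,"dy": 0,"dz": 0,"ax": 0,"ay": 0,"az": 0,"grip": 20},
    {"dx": 0,"dy": 0,"dz": 0,"ax": 0,"ay": 0,"az": 0,"grip": 20},
    {"dx": 0,"dy": 0,"dz": 0,"ax": 0,"ay": 0,"az": 0,"grip": 20},
    {"dx": 0,"dy": 0,"dz": 0,"ax": 0,"ay": 0,"az": 0,"grip": 20},
    {"dx": 0,"dy": 0,"dz": 0,"ax": 0,"ay": 0,"az": 0,"grip": 20},
    {"dx": 0,"dy": 0,"dz": 0,"ax": 0,"ay": 0,"az": 0,"grip": 20},
  ],
)

```text
clock: 18.28
eef_pos: [0.5766, 0.281, 0.0243]
orientation: [0.259, -0.002, 0.966, 0.003]
contact_force: [-3.0, -2.2, 8.2]
width: 0.326
finger_force: 21.5
```

```bash
python3 - <<'E'
from sp import *
p,_,o=cur();print(p)
R=tool(YAW,30)
delta([p+[0,0,.12],p+[-.08,0,.22],[.46,0.08,.27],[.43,-.1,.24]],R)
E
```

```text
[0.57655732 0.28103104 0.02434112]
[0.5766 0.281  0.1443] d [-2.4   0.02 -4.16] a [ 1.7  -0.01  2.88]
[0.4966 0.281  0.2443] d [-1.62  0.05 -9.22] a [ 1.7  -0.01  2.88]
[0.46 0.08 0.27] d [ -0.84  -7.98 -10.89] a [ 1.7  -0.01  2.88]
[ 0.43 -0.1   0.24] d [  0.82 -15.17 -10.49] a [ 1.7  -0.01  2.88]
```

Request:
carry_out(
  targets=[
    {"dx": -0.5,"dy": 0,"dz": -0.87,"ax": 0,"ay": 0,"az": 0,"grip": 20},
    {"dx": -1.2,"dy": 0,"dz": -2.1,"ax": 0,"ay": 0,"az": 0,"grip": 20},
    {"dx": -2.4,"dy": 0,"dz": -4.2,"ax": 0,"ay": 0,"az": 0,"grip": 20},
    {"dx": -2,"dy": 0,"dz": -7,"ax": 0,"ay": 0,"az": 0,"grip": 20},
    {"dx": -1.6,"dy": 0,"dz": -9.2,"ax": 0,"ay": 0,"az": 0,"grip": 20},
    {"dx": -1.6,"dy": 0,"dz": -9.2,"ax": 0.2,"ay": 0,"az": 0.4,"grip": 20},
    {"dx": -0.8,"dy": -8,"dz": -10.9,"ax": 1,"ay": 0,"az": 1.6,"grip": 20},
    {"dx": -0.8,"dy": -8,"dz": -10.9,"ax": 1,"ay": 0,"az": 1.6,"grip": 20},
    {"dx": -0.8,"dy": -8,"dz": -10.9,"ax": 1,"ay": 0,"az": 1.6,"grip": 20},
    {"dx": -0.8,"dy": -8,"dz": -10.9,"ax": 1,"ay": 0,"az": 1.6,"grip": 20},
    {"dx": -0.8,"dy": -8,"dz": -10.9,"ax": 1,"ay": 0,"az": 1.6,"grip": 20},
    {"dx": -0.8,"dy": -8,"dz": -10.9,"ax": 1,"ay": 0,"az": 1.6,"grip": 20},
  ],
)

```text
clock: 19.28
eef_pos: [0.4575, 0.073, 0.2685]
orientation: [0.256, 0.095, 0.961, -0.03]
contact_force: [-0.2, 0.1, -0.2]
width: 0.318
finger_force: 20.7
```

```bash
python3 - <<'E'
from sp import *
p,_,o=cur();print(p,o["width"]*85.4)
R=tool(YAW,30);g=box(.015,0,.036)
delta([[.42,-.08,.25],tcp(g,R,.15)],R)
E
```

```text
[0.4575369  0.07298974 0.26850036] 27.1329089318504
[ 0.42 -0.08  0.25] d [ 0.62 -6.29  0.56] a [ 0.61 -0.01  1.24]
[ 0.4733 -0.2671  0.159 ] d [ -0.62 -13.17   5.55] a [ 0.61 -0.01  1.24]
```

Request:
carry_out(
  targets=[
    {"dx": 0.6,"dy": -6.3,"dz": 0.6,"ax": 0.6,"ay": 0,"az": 1.2,"grip": 20},
    {"dx": 0.6,"dy": -6.3,"dz": 0.6,"ax": 0.6,"ay": 0,"az": 1.2,"grip": 20},
    {"dx": 0.6,"dy": -6.3,"dz": 0.6,"ax": 0.6,"ay": 0,"az": 1.2,"grip": 20},
    {"dx": 0.6,"dy": -6.3,"dz": 0.6,"ax": 0.6,"ay": 0,"az": 1.2,"grip": 20},
    {"dx": -0.6,"dy": -13.2,"dz": 5.5,"ax": 0.6,"ay": 0,"az": 1.24,"grip": 20},
    {"dx": -0.6,"dy": -13.2,"dz": 5.5,"ax": 0.6,"ay": 0,"az": 1.24,"grip": 20},
    {"dx": -0.6,"dy": -13.2,"dz": 5.5,"ax": 0.6,"ay": 0,"az": 1.24,"grip": 20},
    {"dx": -0.6,"dy": -13.2,"dz": 5.5,"ax": 0.6,"ay": 0,"az": 1.24,"grip": 20},
    {"dx": -0.6,"dy": -13.2,"dz": 5.5,"ax": 0.6,"ay": 0,"az": 1.24,"grip": 20},
    {"dx": -0.6,"dy": -13.2,"dz": 5.5,"ax": 0.6,"ay": 0,"az": 1.24,"grip": 20},
    {"dx": -0.6,"dy": -13.2,"dz": 5.5,"ax": 0.6,"ay": 0,"az": 1.24,"grip": 20},
    {"dx": -0.6,"dy": -13.2,"dz": 5.5,"ax": 0.6,"ay": 0,"az": 1.24,"grip": 20},
  ],
)

```text
clock: 20.28
eef_pos: [0.4753, -0.2647, 0.1563]
orientation: [0.253, 0.165, 0.952, -0.041]
contact_force: [-0.0, -0.1, 0.1]
width: 0.322
finger_force: 20.7
```

Request:
carry_out(
  targets=[
    {"dx": 0,"dy": 0,"dz": 0,"ax": 0,"ay": 0,"az": 0,"grip": 20},
    {"dx": 0,"dy": 0,"dz": 0,"ax": 0,"ay": 0,"az": 0,"grip": 20},
    {"dx": 0,"dy": 0,"dz": 0,"ax": 0,"ay": 0,"az": 0,"grip": 20},
  ],
)

```text
clock: 20.53
eef_pos: [0.4764, -0.2591, 0.1587]
orientation: [0.255, 0.161, 0.953, -0.04]
contact_force: [-0.1, 0.3, -0.1]
width: 0.318
finger_force: 20.7
```

```bash
python3 - <<'E'
from sp import *
p,_,o=cur();print(p,o["width"]*85.4,o["joint_vel"].round(2),RB.inv().apply(p-BO))
R=tool(YAW,30);g=box(.015,0,.036)
delta([tcp(g,R,.04),tcp(g,R)],R)
E
```

```text
[ 0.47638427 -0.25905256  0.15872858] 27.132304350452173 [ 0.   -0.    0.01 -0.    0.01  0.    0.  ] [-0.0557956   0.00864499  0.15872858]
[ 0.5251 -0.2857  0.0637] d [-0.   -0.39  4.38] a [ 0.1  -0.02  0.06]
[ 0.5439 -0.2924  0.0291] d [-0.01 -0.41  5.98] a [ 0.1  -0.02  0.06]
```

Request:
carry_out(
  targets=[
    {"dx": 0,"dy": -0.4,"dz": 0.3,"ax": 0,"ay": 0,"az": 0,"grip": 20},
    {"dx": 0,"dy": -0.4,"dz": 1.5,"ax": 0.1,"ay": 0,"az": 0,"grip": 20},
    {"dx": 0,"dy": -0.4,"dz": 2.7,"ax": 0.1,"ay": 0,"az": 0,"grip": 20},
    {"dx": 0,"dy": -0.4,"dz": 3.8,"ax": 0.1,"ay": 0,"az": 0,"grip": 20},
    {"dx": 0,"dy": -0.4,"dz": 4.6,"ax": 0.1,"ay": 0,"az": 0,"grip": 20},
    {"dx": 0,"dy": -0.4,"dz": 5.2,"ax": 0.1,"ay": 0,"az": 0,"grip": 20},
    {"dx": 0,"dy": -0.4,"dz": 5.6,"ax": 0.1,"ay": 0,"az": 0,"grip": 20},
    {"dx": 0,"dy": -0.4,"dz": 5.95,"ax": 0.1,"ay": 0,"az": 0,"grip": 20},
    {"dx": 0,"dy": -0.4,"dz": 6,"ax": 0.1,"ay": 0,"az": 0,"grip": 20},
    {"dx": 0,"dy": -0.4,"dz": 6,"ax": 0.1,"ay": 0,"az": 0,"grip": 20},
    {"dx": 0,"dy": -0.4,"dz": 6,"ax": 0.1,"ay": 0,"az": 0,"grip": 20},
    {"dx": 0,"dy": -0.4,"dz": 6,"ax": 0.1,"ay": 0,"az": 0,"grip": 20},
  ],
)

```text
clock: 21.53
eef_pos: [0.5438, -0.2938, 0.0286]
orientation: [0.254, 0.163, 0.952, -0.045]
contact_force: [-1.0, 0.3, -0.3]
width: 0.318
finger_force: 21.0
```

```bash
python3 - <<'E'
from h import *
p,_,o=cur();print(p,RB.inv().apply(p-BO),o["width"]*85.4,o["contact_force"])
E
```

```text
[ 0.54383803 -0.29375588  0.02860257] [ 0.01940845 -0.00128882  0.02860257] 27.17875393560933 [-1.03199034  0.26627133 -0.27335651]
```

Release and retreat.

Request:
carry_out(
  targets=[
    {"dx": 0,"dy": 0,"dz": 0.02,"ax": 0,"ay": 0,"az": 0,"grip": 30},
    {"dx": 0,"dy": 0,"dz": 0.02,"ax": 0,"ay": 0,"az": 0,"grip": 36},
    {"dx": 0,"dy": 0,"dz": 0,"ax": 0,"ay": 0,"az": 0,"grip": 40},
    {"dx": 0,"dy": 0,"dz": 0,"ax": 0,"ay": 0,"az": 0,"grip": 40},
    {"dx": 0,"dy": 0,"dz": 0,"ax": 0,"ay": 0,"az": 0,"grip": 40},
    {"dx": 0,"dy": 0,"dz": -0.5,"ax": 0,"ay": 0,"az": 0,"grip": 40},
    {"dx": 0,"dy": 0,"dz": -1,"ax": 0,"ay": 0,"az": 0,"grip": 40},
    {"dx": 0,"dy": 0,"dz": -2,"ax": 0,"ay": 0,"az": 0,"grip": 40},
    {"dx": 0,"dy": 0,"dz": -3.5,"ax": 0,"ay": 0,"az": 0,"grip": 40},
    {"dx": 0,"dy": 0,"dz": -5,"ax": 0,"ay": 0,"az": 0,"grip": 50},
    {"dx": 0,"dy": 0,"dz": -7,"ax": 0,"ay": 0,"az": 0,"grip": 60},
    {"dx": 0,"dy": 0,"dz": -7,"ax": 0,"ay": 0,"az": 0,"grip": 60},
  ],
)

```text
clock: 22.53
eef_pos: [0.4655, -0.2665, 0.1733]
orientation: [0.254, 0.163, 0.952, -0.046]
contact_force: [0.5, -0.5, 0.6]
width: 0.703
finger_force: 0.0
```

```bash
python3 - <<'E'
from sp import *
p,_,o=cur();print(p,o["width"]*85.4)
im=ctrl.get_image("wrist");save(im,"w8")
for n,im in(("wrist",im),("scene",ctrl.get_image("scene")),("top",ctrl.get_image("top"))):
  for P,b in blobs(im,.046):
    q=RB.inv().apply(P-BO)
    if abs(q[1])<.14 and -.08<q[0]<.08:print(n,q.round(4),np.round(b,1))
w=cv2.imread("pics/w8.png");s=cv2.resize(ctrl.get_image("scene")["color"][60:220,210:380][:,:,::-1],None,fx=1.4,fy=1.4)
g=np.zeros((420,800,3),np.uint8);g[:,:560]=w;g[:224,562:800]=s;cv2.imwrite("pics/f3.png",g)
E
```

```text
[ 0.46546646 -0.26650948  0.17330756] 60.00461936773739
wrist [0.0156 0.0004 0.046 ] [278.5 209.   20.   29. ]
wrist [ 0.0149 -0.0773  0.046 ] [195.  208.   29.5  20.6]
wrist [0.0067 0.0819 0.046 ] [368.  202.5  21.   30. ]
wrist [-0.0198  0.0011  0.046 ] [279.7 179.2  24.3   8. ]
wrist [-0.0211 -0.0651  0.046 ] [201.6 177.6  24.3   6.9]
wrist [-0.029   0.0698  0.046 ] [362.5 171.    6.   23. ]
wrist [-0.064   0.0565  0.046 ] [354.  133.5   3.   22. ]
scene [0.0096 0.0778 0.046 ] [281.5 158.    4.    9. ]
scene [ 0.016  -0.0033  0.046 ] [296.5 145.    4.    7. ]
top [ 0.0119 -0.0783  0.046 ] [387.  202.5   6.    9. ]
top [0.0124 0.0012 0.046 ] [364.  195.    7.1   9.9]
top [0.0003 0.0813 0.046 ] [339.9 190.9   7.9   8.9]
```

```bash
python3 - <<'E'
from h import *
R=tool(YAW)
delta([box(-.04,0,.32),box(.0083,0,.32),box(.0083,0,.208)],R)
E
```

```text
[ 0.4883 -0.2725  0.32  ] d [-3.74  0.08 -4.69] a [-0.03  4.97  0.02]
[ 0.5338 -0.2888  0.32  ] d [-5.42  0.08 -3.72] a [-0.03  4.97  0.02]
[ 0.5338 -0.2888  0.208 ] d [-3.19  0.1   0.16] a [-0.03  4.97  0.02]
```

Request:
carry_out(
  targets=[
    {"dx": -1,"dy": 0.1,"dz": -3,"ax": 0,"ay": 0.5,"az": 0,"grip": 55},
    {"dx": -3,"dy": 0.1,"dz": -4.7,"ax": 0,"ay": 1.5,"az": 0,"grip": 55},
    {"dx": -3.7,"dy": 0.1,"dz": -4.7,"ax": 0,"ay": 3,"az": 0,"grip": 55},
    {"dx": -3.7,"dy": 0.1,"dz": -4.7,"ax": 0,"ay": 4,"az": 0,"grip": 55},
    {"dx": -3.7,"dy": 0.1,"dz": -4.7,"ax": 0,"ay": 5,"az": 0,"grip": 55},
    {"dx": -3.7,"dy": 0.1,"dz": -4.7,"ax": 0,"ay": 5,"az": 0,"grip": 55},
    {"dx": -5.4,"dy": 0.1,"dz": -3.7,"ax": 0,"ay": 5,"az": 0,"grip": 55},
    {"dx": -5.4,"dy": 0.1,"dz": -3.7,"ax": 0,"ay": 5,"az": 0,"grip": 55},
    {"dx": -5.4,"dy": 0.1,"dz": -3.7,"ax": 0,"ay": 5,"az": 0,"grip": 55},
    {"dx": -5.4,"dy": 0.1,"dz": -3.7,"ax": 0,"ay": 5,"az": 0,"grip": 55},
    {"dx": -5.4,"dy": 0.1,"dz": -3.7,"ax": 0,"ay": 5,"az": 0,"grip": 55},
    {"dx": -5.4,"dy": 0.1,"dz": -3.7,"ax": 0,"ay": 5,"az": 0,"grip": 55},
  ],
)

```text
clock: 23.73
eef_pos: [0.5329, -0.288, 0.318]
orientation: [-0.003, 0.17, 0.985, -0.002]
contact_force: [-0.2, 0.1, 0.3]
width: 0.644
finger_force: 0.0
```

```bash
python3 - <<'E'
from h import *
p,_,o=cur();print(p,RB.inv().apply(p-BO),o["joint_vel"].round(2))
R=tool(YAW)
delta([box(.0083,0,.208)],R)
im=ctrl.get_image("wrist");save(im,"w9")
print("knob",proj(im,box(.0083,0,.2128)))
hsv=cv2.cvtColor(im["color"],cv2.COLOR_RGB2HSV)
c=im["color"]
for v in range(240,330,6):print(v,[tuple(int(x) for x in c[v,u]) for u in (250,265,278,291,306)])
E
```

```text
[ 0.53285185 -0.28802906  0.31801738] [0.0071348  0.00039943 0.31801738] [ 0.01 -0.02 -0.   -0.   -0.01  0.    0.01]
[ 0.5338 -0.2888  0.208 ] d [-0.07  0.01  4.4 ] a [-0.05 -0.05  0.01]
knob [275.23587845 218.2877943 ]
240 [(139, 88, 50), (201, 125, 68), (223, 138, 76), (222, 138, 76), (227, 143, 77)]
246 [(146, 91, 57), (224, 140, 80), (224, 140, 79), (224, 138, 75), (225, 139, 76)]
252 [(139, 88, 52), (216, 131, 73), (215, 131, 74), (215, 130, 71), (217, 132, 75)]
258 [(103, 66, 41), (134, 82, 45), (138, 83, 51), (135, 82, 49), (136, 84, 46)]
264 [(92, 58, 35), (123, 80, 45), (128, 81, 50), (121, 75, 43), (123, 77, 42)]
270 [(88, 54, 31), (118, 75, 46), (118, 72, 42), (120, 72, 45), (122, 76, 43)]
276 [(78, 46, 27), (105, 63, 31), (110, 69, 43), (111, 70, 42), (109, 66, 34)]
282 [(87, 56, 31), (100, 60, 32), (112, 68, 36), (117, 76, 46), (118, 74, 44)]
288 [(83, 55, 28), (90, 58, 36), (91, 58, 34), (113, 72, 45), (115, 68, 38)]
294 [(88, 59, 36), (90, 52, 30), (87, 55, 29), (90, 60, 33), (86, 54, 32)]
300 [(93, 56, 32), (92, 55, 26), (92, 57, 33), (93, 56, 34), (91, 55, 26)]
306 [(86, 55, 32), (92, 58, 36), (87, 56, 31), (86, 53, 28), (88, 55, 29)]
312 [(89, 56, 35), (114, 81, 44), (140, 101, 45), (131, 93, 43), (86, 55, 34)]
318 [(85, 52, 31), (120, 87, 39), (165, 118, 54), (158, 113, 50), (95, 58, 40)]
324 [(182, 111, 61), (197, 154, 70), (228, 190, 89), (226, 181, 83), (212, 130, 75)]
```

View pics/w9.png

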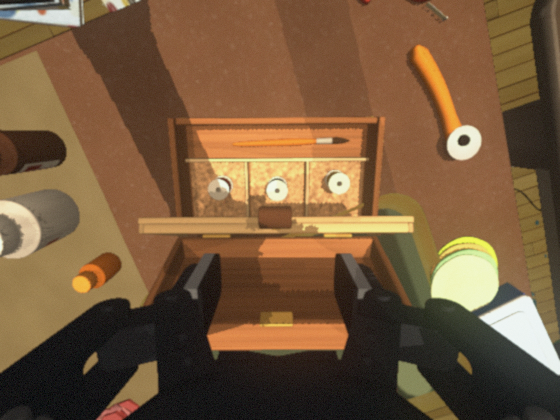

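Request:
carry_out(
  targets=[
    {"dx": -0.05,"dy": 0,"dz": 1,"ax": 0,"ay": 0,"az": 0,"grip": 55},
    {"dx": -0.05,"dy": 0,"dz": 2.2,"ax": 0,"ay": 0,"az": 0,"grip": 55},
    {"dx": -0.05,"dy": 0,"dz": 3.3,"ax": 0,"ay": 0,"az": 0,"grip": 55},
    {"dx": -0.05,"dy": 0,"dz": 4.1,"ax": 0,"ay": 0,"az": 0,"grip": 55},
    {"dx": -0.05,"dy": 0,"dz": 4.4,"ax": 0,"ay": 0,"az": 0,"grip": 55},
    {"dx": -0.05,"dy": 0,"dz": 4.4,"ax": 0,"ay": 0,"az": 0,"grip": 40},
    {"dx": -0.05,"dy": 0,"dz": 4.4,"ax": 0,"ay": 0,"az": 0,"grip": 15},
    {"dx": -0.05,"dy": 0,"dz": 4.4,"ax": 0,"ay": 0,"az": 0,"grip": 15},
    {"dx": -0.05,"dy": 0,"dz": 4.4,"ax": 0,"ay": 0,"az": 0,"grip": 15},
    {"dx": -0.05,"dy": 0,"dz": 4.4,"ax": 0,"ay": 0,"az": 0,"grip": 15},
    {"dx": -0.05,"dy": 0,"dz": 4.4,"ax": 0,"ay": 0,"az": 0,"grip": 15},
  ],
  squeeze=25,
)

```text
clock: 24.7
eef_pos: [0.534, -0.2909, 0.2105]
orientation: [-0.002, 0.171, 0.985, -0.003]
contact_force: [-3.0, -3.7, 0.2]
width: 0.295
finger_force: 28.0
```

```bash
python3 k.py; python3 - <<'E'
from h import *
for f in np.r_[1.12:0.0:-.1,0,-.01]: print(round(f,2),((np.array([np.cos(f)-np.cos(1.22),np.sin(1.22)-np.sin(f)]))*6.72).round(2))
E
```

```text
knob in box [ 0.00921046 -0.00182288  0.21847093] angle 1.2364410485105335 0.17305431681482727
F box [-1.60040649 -4.4981258   0.21180607] tool rel box [0.392986   0.14731944 0.0231965 ] [-0.76703797  0.6837008   0.12236053]
1.12 [0.62 0.26]
1.02 [1.21 0.58]
0.92 [1.76 0.96]
0.82 [2.28 1.4 ]
0.72 [2.74 1.88]
0.62 [3.16 2.41]
0.52 [3.52 2.97]
0.42 [3.83 3.57]
0.32 [4.07 4.2 ]
0.22 [4.25 4.84]
0.12 [4.36 5.51]
0.02 [4.41 6.18]
0.0 [4.41 6.31]
-0.01 [4.41 6.38]
```

Request:
carry_out(
  targets=[
    {"dx": 0.62,"dy": 0,"dz": 0.26,"ax": 0,"ay": 0,"az": 0,"grip": 15},
    {"dx": 1.21,"dy": 0,"dz": 0.58,"ax": 0,"ay": 0,"az": 0,"grip": 15},
    {"dx": 1.76,"dy": 0,"dz": 0.96,"ax": 0,"ay": 0,"az": 0,"grip": 15},
    {"dx": 2.28,"dy": 0,"dz": 1.4,"ax": 0,"ay": 0,"az": 0,"grip": 15},
    {"dx": 2.74,"dy": 0,"dz": 1.88,"ax": 0,"ay": 0,"az": 0,"grip": 15},
    {"dx": 3.16,"dy": 0,"dz": 2.41,"ax": 0,"ay": 0,"az": 0,"grip": 15},
    {"dx": 3.52,"dy": 0,"dz": 2.97,"ax": 0,"ay": 0,"az": 0,"grip": 15},
    {"dx": 3.83,"dy": 0,"dz": 3.57,"ax": 0,"ay": 0,"az": 0,"grip": 15},
    {"dx": 4.07,"dy": 0,"dz": 4.2,"ax": 0,"ay": 0,"az": 0,"grip": 15},
    {"dx": 4.25,"dy": 0,"dz": 4.84,"ax": 0,"ay": 0,"az": 0,"grip": 15},
    {"dx": 4.36,"dy": 0,"dz": 5.51,"ax": 0,"ay": 0,"az": 0,"grip": 15},
    {"dx": 4.41,"dy": 0,"dz": 6.15,"ax": 0,"ay": 0,"az": 0,"grip": 15},
  ],
)

```text
clock: 25.7
eef_pos: [0.4289, -0.2542, 0.0561]
orientation: [-0.002, 0.171, 0.985, -0.004]
contact_force: [-4.6, -3.6, 2.5]
width: 0.296
finger_force: 30.1
```

Request:
carry_out(
  targets=[
    {"dx": 0,"dy": 0,"dz": 0.2,"ax": 0,"ay": 0,"az": 0,"grip": 15},
    {"dx": 0,"dy": 0,"dz": 0.4,"ax": 0,"ay": 0,"az": 0,"grip": 15},
    {"dx": 0,"dy": 0,"dz": 0.4,"ax": 0,"ay": 0,"az": 0,"grip": 15},
    {"dx": 0,"dy": 0,"dz": 0.4,"ax": 0,"ay": 0,"az": 0,"grip": 15},
  ],
)

```text
clock: 26.03
eef_pos: [0.4294, -0.2544, 0.0483]
orientation: [-0.003, 0.171, 0.985, -0.005]
contact_force: [-10.5, -3.3, 22.6]
width: 0.297
finger_force: 34.0
```

```bash
python3 k.py
```

```text
knob in box [-0.10155214 -0.00276371  0.05628638] angle 0.00767731112798109 0.16755707719188156
F box [-8.72138228 -6.65331974 22.56307931] tool rel box [0.56071262 0.21484829 0.00359239] [-0.5318593   2.32542526  0.03982841]
```

Request:
carry_out(
  targets=[
    {"dx": 0,"dy": 0,"dz": 0,"ax": 0,"ay": 0,"az": 0,"grip": 50},
    {"dx": 0,"dy": 0,"dz": 0,"ax": 0,"ay": 0,"az": 0,"grip": 50},
    {"dx": 0,"dy": 0,"dz": 0,"ax": 0,"ay": 0,"az": 0,"grip": 50},
    {"dx": 0,"dy": 0,"dz": 0,"ax": 0,"ay": 0,"az": 0,"grip": 50},
    {"dx": 0.1,"dy": 0,"dz": -1,"ax": 0,"ay": 0,"az": 0,"grip": 50},
    {"dx": 0.1,"dy": 0,"dz": -2.5,"ax": 0,"ay": 0,"az": 0,"grip": 50},
    {"dx": 0.1,"dy": 0,"dz": -4,"ax": 0,"ay": 0,"az": 0,"grip": 50},
    {"dx": 0.1,"dy": 0,"dz": -7,"ax": 0,"ay": 0,"az": 0,"grip": 60},
    {"dx": 0.1,"dy": 0,"dz": -8,"ax": 0,"ay": 0,"az": 0,"grip": 60},
    {"dx": 0.1,"dy": 0,"dz": -8,"ax": 0,"ay": 0,"az": 0,"grip": 60},
    {"dx": 0.1,"dy": 0,"dz": -8,"ax": 0,"ay": 0,"az": 0,"grip": 60},
    {"dx": 0.1,"dy": 0,"dz": -8,"ax": 0,"ay": 0,"az": 0,"grip": 60},
  ],
)

```text
clock: 27.03
eef_pos: [0.4289, -0.2509, 0.2462]
orientation: [-0.001, 0.17, 0.985, -0.002]
contact_force: [-0.2, 0.3, -0.4]
width: 0.705
finger_force: 0.0
```

```bash
cat > cut.py <<'E'
from h import *
def cutter(im,z=.0105,ref=(.5,-.045),r=.13):
    hsv=cv2.cvtColor(im["color"],cv2.COLOR_RGB2HSV);h,s,v=cv2.split(hsv)
    m=((h>8)&(h<18)&(s>190)&(v>170)).astype(np.uint8)
    n,l,st,ce=cv2.connectedComponentsWithStats(m)
    best=None
    for i in range(1,n):
        P=onz(im,*ce[i],z)
        if np.hypot(P[0]-ref[0],P[1]-ref[1])<r and (best is None or st[i,4]>st[best,4]):best=i
    ys,xs=np.where(l==best);Q=np.array([onz(im,a,b,z)[:2] for a,b in zip(xs,ys)])
    return Q
def ana(Q):
    c=Q.mean(0);u=np.linalg.svd(Q-c,full_matrices=False)[2][0];u*=np.sign(u[0]);n=np.array([-u[1],u[0]])
    a=(Q-c)@u;b=(Q-c)@n
    print("centroid",c.round(4),"axis deg",np.degrees(np.arctan2(u[1],u[0])).round(1),"range",a.min().round(4),a.max().round(4),"tail tip",(c+u*a.min()).round(4))
    for lo in np.arange(a.min(),a.max(),.012):
        k=(a>=lo)&(a<lo+.012);bb=b[k]; 
        if k.sum()>2:print((a[k].mean()-a.min()).round(3),"mid",(c+u*a[k].mean()+n*(bb.min()+bb.max())/2).round(4),"w",(bb.max()-bb.min()).round(4))
E
python3 - <<'E'
from cut import *
from prof import *
im=ctrl.get_image("wrist");print(cur()[0],cur()[2]["qpos"].round(2))
ana(cutter(im))
t=ctrl.get_image("top");ana(cutter(t))
r=np.arange(-.1,-.04,.003)
print("flap edge",[(int(round(a*1000)),int(v)) for a,v in zip(r,prof(im,.066,0,r,np.r_[np.arange(-.1,-.03,.01),np.arange(.03,.1,.01)]))])
print("knob exp",proj(im,box(-.102,0,.055)))
s=ctrl.get_image("scene");print([(int(round(a*1000)),int(v)) for a,v in zip(r,prof(s,.066,0,r,np.arange(-.1,.1,.01)))])
E
```

```text
[ 0.42809133 -0.25072803  0.24504385] [ 1.31  0.51 -1.13  1.89  0.53  1.09  1.2 ]
centroid [ 0.492  -0.0492] axis deg 12.2 range -0.0613 0.0614 tail tip [ 0.4321 -0.0621]
0.007 mid [ 0.4387 -0.0612] w 0.0174
0.018 mid [ 0.4499 -0.0587] w 0.0196
0.03 mid [ 0.4612 -0.055 ] w 0.0188
0.042 mid [ 0.4727 -0.051 ] w 0.0183
0.054 mid [ 0.4843 -0.0482] w 0.0175
0.066 mid [ 0.4958 -0.0456] w 0.0165
0.078 mid [ 0.5078 -0.0435] w 0.0162
0.09 mid [ 0.5199 -0.0417] w 0.0161
0.102 mid [ 0.5317 -0.0407] w 0.0167
0.114 mid [ 0.5439 -0.0397] w 0.0184
0.121 mid [ 0.5508 -0.0386] w 0.0175
centroid [ 0.4903 -0.0512] axis deg 11.9 range -0.058 0.0585 tail tip [ 0.4335 -0.0632]
0.007 mid [ 0.4401 -0.0621] w 0.0139
0.018 mid [ 0.4515 -0.0605] w 0.0171
0.03 mid [ 0.463  -0.0568] w 0.0164
0.042 mid [ 0.4743 -0.0535] w 0.0164
0.054 mid [ 0.4861 -0.0509] w 0.0164
0.065 mid [ 0.4974 -0.0489] w 0.0139
0.078 mid [ 0.5096 -0.0462] w 0.0156
0.09 mid [ 0.5216 -0.0453] w 0.0123
0.102 mid [ 0.5333 -0.0432] w 0.0148
0.113 mid [ 0.5441 -0.0408] w 0.0148
flap edge [(-100, 84), (-97, 84), (-94, 80), (-91, 69), (-88, 64), (-85, 66), (-82, 66), (-79, 94), (-76, 132), (-73, 176), (-70, 175), (-67, 182), (-64, 180), (-61, 178), (-58, 177), (-55, 180), (-52, 178), (-49, 176), (-46, 180), (-43, 176)]
knob exp [275.98027509 195.64587666]
[(-100, 62), (-97, 63), (-94, 64), (-91, 65), (-88, 69), (-85, 77), (-82, 90), (-79, 102), (-76, 116), (-73, 135), (-70, 147), (-67, 149), (-64, 148), (-61, 150), (-58, 152), (-55, 154), (-52, 155), (-49, 157), (-46, 159), (-43, 161)]
```

```bash
python3 - <<'E'
from h import *
R=tool(10)
delta([[.525,-.043,.2],[.525,-.043,.016]],R)
E
```

```text
[ 0.525 -0.043  0.2  ] d [-0.9   9.12  1.74] a [-0.01 -0.06 -4.93]
[ 0.525 -0.043  0.016] d [-0.94  9.14  9.1 ] a [-0.01 -0.06 -4.93]
```

Request:
carry_out(
  targets=[
    {"dx": -0.9,"dy": 9.1,"dz": 1.7,"ax": 0,"ay": 0,"az": -4.9,"grip": 60},
    {"dx": -0.9,"dy": 9.1,"dz": 1.7,"ax": 0,"ay": 0,"az": -4.9,"grip": 60},
    {"dx": -0.9,"dy": 9.1,"dz": 1.7,"ax": 0,"ay": 0,"az": -4.9,"grip": 60},
    {"dx": -0.9,"dy": 9.1,"dz": 1.7,"ax": 0,"ay": 0,"az": -4.9,"grip": 60},
    {"dx": -0.9,"dy": 9.1,"dz": 1.7,"ax": 0,"ay": 0,"az": -4.9,"grip": 60},
    {"dx": -0.9,"dy": 9.1,"dz": 1.7,"ax": 0,"ay": 0,"az": -4.9,"grip": 60},
    {"dx": -0.9,"dy": 9.1,"dz": 1.7,"ax": 0,"ay": 0,"az": -4.9,"grip": 60},
    {"dx": -0.9,"dy": 9.1,"dz": 1.7,"ax": 0,"ay": 0,"az": -4.9,"grip": 60},
    {"dx": -0.9,"dy": 9.1,"dz": 1.7,"ax": 0,"ay": 0,"az": -4.9,"grip": 60},
    {"dx": -0.9,"dy": 9.1,"dz": 1.7,"ax": 0,"ay": 0,"az": -4.9,"grip": 60},
    {"dx": -0.9,"dy": 9.1,"dz": 1.7,"ax": 0,"ay": 0,"az": -4.9,"grip": 60},
    {"dx": -0.9,"dy": 9.1,"dz": 1.7,"ax": 0,"ay": 0,"az": -4.9,"grip": 60},
  ],
)

```text
clock: 28.18
eef_pos: [0.5257, -0.0453, 0.2023]
orientation: [-0.002, -0.084, 0.996, -0.001]
contact_force: [-0.4, 0.2, 0.0]
width: 0.706
finger_force: 0.0
```

```bash
python3 - <<'E'
from cut import *
p,_,o=cur();print(p,o["joint_vel"].round(2),o["qpos"].round(2))
R=tool(10)
ana(cutter(ctrl.get_image("wrist")))
delta([[.525,-.043,.016]],R)
E
```

```text
[ 0.52567873 -0.04530357  0.20225595] [-0.01 -0.   -0.    0.   -0.    0.    0.  ] [ 0.82  0.66 -1.13  1.85  0.68  1.09  1.16]
centroid [ 0.4781 -0.0534] axis deg 13.4 range -0.0478 0.0612 tail tip [ 0.4315 -0.0645]
0.007 mid [ 0.4386 -0.0639] w 0.0189
0.018 mid [ 0.449  -0.0609] w 0.0206
0.03 mid [ 0.4606 -0.0573] w 0.0199
0.042 mid [ 0.4722 -0.0537] w 0.0191
0.054 mid [ 0.4838 -0.0506] w 0.0188
0.066 mid [ 0.4953 -0.0481] w 0.0187
0.078 mid [ 0.507  -0.0464] w 0.0174
0.09 mid [ 0.519  -0.0444] w 0.0175
0.102 mid [ 0.5314 -0.0425] w 0.0162
0.109 mid [ 0.5377 -0.041 ] w 0.0065
[ 0.525 -0.043  0.016] d [-0.02  0.09  7.45] a [-0.01 -0.05 -0.05]
```

Request:
carry_out(
  targets=[
    {"dx": 0,"dy": 0.07,"dz": 1.5,"ax": 0,"ay": 0,"az": 0,"grip": 60},
    {"dx": 0,"dy": 0.07,"dz": 3,"ax": 0,"ay": 0,"az": 0,"grip": 60},
    {"dx": 0,"dy": 0.07,"dz": 4.5,"ax": 0,"ay": 0,"az": 0,"grip": 60},
    {"dx": 0,"dy": 0.07,"dz": 5.8,"ax": 0,"ay": 0,"az": 0,"grip": 60},
    {"dx": 0,"dy": 0.07,"dz": 6.8,"ax": 0,"ay": 0,"az": 0,"grip": 60},
    {"dx": 0,"dy": 0.07,"dz": 7.4,"ax": 0,"ay": 0,"az": 0,"grip": 60},
    {"dx": 0,"dy": 0.07,"dz": 7.4,"ax": 0,"ay": 0,"az": 0,"grip": 50},
    {"dx": 0,"dy": 0.07,"dz": 7.4,"ax": 0,"ay": 0,"az": 0,"grip": 30},
    {"dx": 0,"dy": 0.07,"dz": 7.4,"ax": 0,"ay": 0,"az": 0,"grip": 8},
    {"dx": 0,"dy": 0.07,"dz": 7.4,"ax": 0,"ay": 0,"az": 0,"grip": 8},
    {"dx": 0,"dy": 0.07,"dz": 7.4,"ax": 0,"ay": 0,"az": 0,"grip": 8},
    {"dx": 0,"dy": 0.07,"dz": 7.4,"ax": 0,"ay": 0,"az": 0,"grip": 8},
  ],
  squeeze=50,
)

```text
clock: 29.23
eef_pos: [0.526, -0.0427, 0.0188]
orientation: [-0.001, -0.085, 0.996, -0.001]
contact_force: [-0.8, -1.0, 7.3]
width: 0.272
finger_force: 48.4
```

Request:
carry_out(
  targets=[
    {"dx": 0,"dy": 0,"dz": 0,"ax": 0,"ay": 0,"az": 0,"grip": 8},
    {"dx": 0,"dy": 0,"dz": 0,"ax": 0,"ay": 0,"az": 0,"grip": 8},
    {"dx": 0,"dy": 0,"dz": 0,"ax": 0,"ay": 0,"az": 0,"grip": 8},
    {"dx": 0,"dy": 0,"dz": -1,"ax": 0,"ay": 0,"az": 0,"grip": 8},
    {"dx": 0,"dy": 0,"dz": -2.5,"ax": 0,"ay": 0,"az": 0,"grip": 8},
    {"dx": 0,"dy": 0,"dz": -4,"ax": 0,"ay": 0,"az": 0,"grip": 8},
    {"dx": 0,"dy": 0,"dz": -5.5,"ax": 0,"ay": 0,"az": 0,"grip": 8},
    {"dx": 0,"dy": 0,"dz": -7,"ax": 0,"ay": 0,"az": 0,"grip": 8},
    {"dx": 0,"dy": 0,"dz": -7,"ax": 0,"ay": 0,"az": 0,"grip": 8},
  ],
)

```text
clock: 29.98
eef_pos: [0.5293, -0.0411, 0.1993]
orientation: [0.003, -0.085, 0.996, -0.001]
contact_force: [1.9, -0.6, -1.6]
width: 0.266
finger_force: 48.1
```

```bash
python3 - <<'E'
from cut import *
p,_,o=cur();print(p,o["width"]*85.4,o["contact_force"],o["torque"])
Q=cutter(ctrl.get_image("wrist"),p[2]-.006);ana(Q)
# 12deg frame axis relative to tool yaw 10 -> place yaw
R=tool(YAW-90-3)
delta([box(-.05,0,.22),box(-.003,0,.2),box(-.003,0,.076)],R)
E
```

```text
[ 0.52930104 -0.04106697  0.19931713] 22.726699150075998 [ 1.85105213 -0.63141729 -1.61144746] [ 0.04485387 -0.18688419  0.01672836]
centroid [ 0.4719 -0.0516] axis deg 19.1 range -0.0393 0.0492 tail tip [ 0.4347 -0.0645]
0.007 mid [ 0.4415 -0.0622] w 0.0195
0.018 mid [ 0.4515 -0.0586] w 0.0204
0.03 mid [ 0.4629 -0.0543] w 0.0199
0.042 mid [ 0.4742 -0.0501] w 0.0193
0.054 mid [ 0.4856 -0.0466] w 0.0189
0.066 mid [ 0.4972 -0.0435] w 0.0189
0.077 mid [ 0.5082 -0.0406] w 0.0171
0.086 mid [ 0.5153 -0.0342] w 0.0062
[ 0.4789 -0.2691  0.22  ] d [ 3.47 -8.63 -0.93] a [1.000e-02 4.000e-02 2.041e+01]
[ 0.5232 -0.285   0.2   ] d [ 1.84 -9.55 -0.13] a [1.000e-02 4.000e-02 2.041e+01]
[ 0.5232 -0.285   0.076 ] d [ 1.85 -9.54  4.83] a [1.000e-02 4.000e-02 2.041e+01]
```

```bash
python3 - <<'E'
from h import *
delta([box(-.08,0,.25)],tool(YAW-93))
E
```

```text
[ 0.4507 -0.259   0.25  ] d [ 4.51 -8.04 -2.14] a [1.000e-02 4.000e-02 2.041e+01]
```

Request:
carry_out(
  targets=[
    {"dx": 0.5,"dy": -0.5,"dz": -1,"ax": 0,"ay": 0,"az": 1.1,"grip": 8},
    {"dx": 1,"dy": -1.5,"dz": -2.1,"ax": 0,"ay": 0,"az": 2.2,"grip": 8},
    {"dx": 2,"dy": -2.5,"dz": -2.1,"ax": 0,"ay": 0,"az": 3.3,"grip": 8},
    {"dx": 3,"dy": -3.5,"dz": -2.1,"ax": 0,"ay": 0,"az": 4.4,"grip": 8},
    {"dx": 4,"dy": -4.5,"dz": -2.1,"ax": 0,"ay": 0,"az": 5.5,"grip": 8},
    {"dx": 4.5,"dy": -5.5,"dz": -2.1,"ax": 0,"ay": 0,"az": 6.6,"grip": 8},
    {"dx": 4.5,"dy": -6.5,"dz": -2.1,"ax": 0,"ay": 0,"az": 7.7,"grip": 8},
    {"dx": 4.5,"dy": -7.5,"dz": -2.1,"ax": 0,"ay": 0,"az": 8.8,"grip": 8},
    {"dx": 4.5,"dy": -8,"dz": -2.1,"ax": 0,"ay": 0,"az": 9.9,"grip": 8},
    {"dx": 4.5,"dy": -8,"dz": -2.1,"ax": 0,"ay": 0,"az": 11,"grip": 8},
    {"dx": 4.5,"dy": -8,"dz": -2.1,"ax": 0,"ay": 0,"az": 12.1,"grip": 8},
    {"dx": 4.5,"dy": -8,"dz": -2.1,"ax": 0,"ay": 0,"az": 13.2,"grip": 8},
  ],
)

```text
clock: 31.03
eef_pos: [0.4481, -0.2585, 0.2445]
orientation: [-0.002, 0.572, 0.82, -0.002]
contact_force: [-0.9, 0.5, -0.8]
width: 0.268
finger_force: 48.4
```

```bash
python3 - <<'E'
from h import *
p,_,o=cur();print(p,o["qpos"].round(2))
delta([box(-.08,0,.25),box(-.003,0,.22)],tool(YAW-93))
E
```

```text
[ 0.44808266 -0.2585112   0.2444666 ] [ 1.12  0.45 -0.88  1.84  0.4   1.04  0.44]
[ 0.4507 -0.259   0.25  ] d [-0.06  0.09 -0.22] a [-0.06  0.01  7.15]
[ 0.5232 -0.285   0.22  ] d [-2.03  2.46  0.96] a [-0.06  0.01  7.15]
```

Request:
carry_out(
  targets=[
    {"dx": 0,"dy": 0,"dz": 0,"ax": 0,"ay": 0,"az": 1.1,"grip": 8},
    {"dx": 0,"dy": 0,"dz": 0,"ax": 0,"ay": 0,"az": 2.2,"grip": 8},
    {"dx": 0,"dy": 0,"dz": 0,"ax": 0,"ay": 0,"az": 3.3,"grip": 8},
    {"dx": 0,"dy": 0,"dz": 0,"ax": 0,"ay": 0,"az": 4.4,"grip": 8},
    {"dx": 0,"dy": 0,"dz": 0,"ax": 0,"ay": 0,"az": 5.5,"grip": 8},
    {"dx": 0,"dy": 0,"dz": 0,"ax": 0,"ay": 0,"az": 6.6,"grip": 8},
    {"dx": -0.5,"dy": 0.6,"dz": 0.2,"ax": 0,"ay": 0,"az": 7.15,"grip": 8},
    {"dx": -1,"dy": 1.2,"dz": 0.5,"ax": 0,"ay": 0,"az": 7.15,"grip": 8},
    {"dx": -1.5,"dy": 1.8,"dz": 0.8,"ax": 0,"ay": 0,"az": 7.15,"grip": 8},
    {"dx": -2,"dy": 2.4,"dz": 1,"ax": 0,"ay": 0,"az": 7.15,"grip": 8},
    {"dx": -2,"dy": 2.4,"dz": 1,"ax": 0,"ay": 0,"az": 7.15,"grip": 8},
    {"dx": -2,"dy": 2.4,"dz": 1,"ax": 0,"ay": 0,"az": 7.15,"grip": 8},
  ],
)

```text
clock: 32.03
eef_pos: [0.5222, -0.2836, 0.2187]
orientation: [-0.002, 0.83, 0.557, -0.003]
contact_force: [-0.4, 0.7, -0.7]
width: 0.27
finger_force: 48.4
```

Request:
carry_out(
  targets=[
    {"dx": 0,"dy": 0,"dz": 0,"ax": 0,"ay": 0,"az": 0,"grip": 8},
    {"dx": 0,"dy": 0,"dz": 0,"ax": 0,"ay": 0,"az": 0,"grip": 8},
    {"dx": 0,"dy": 0,"dz": 0,"ax": 0,"ay": 0,"az": 0,"grip": 8},
  ],
)

```text
clock: 32.28
eef_pos: [0.5218, -0.2841, 0.2204]
orientation: [-0.001, 0.831, 0.557, -0.003]
contact_force: [-0.5, 0.3, -1.5]
width: 0.264
finger_force: 48.4
```

```bash
python3 - <<'E'
from cut import *
p,R0,o=cur();print(p,o["width"]*85.4,RB.inv().apply(p-BO))
for n in("top","wrist"):
    Q=cutter(ctrl.get_image(n),p[2]-.006,p[:2],.2)
    print(n,len(Q));Qb=np.array([RB.inv().apply(np.r_[q,0]-BO)[:2] for q in Q]);print(Qb.min(0).round(3),Qb.max(0).round(3),Qb.mean(0).round(3))
delta([box(-.003,0,.1),box(-.003,0,.0775)],tool(YAW-93))
E
```

```text
[ 0.52184055 -0.28411719  0.22038475] 22.580180410515034 [-0.00455069  0.00037048  0.22038475]
top 143
[-0.015  0.017] [0.006 0.098] [-0.004  0.057]
wrist 7927
[-0.017  0.011] [0.007 0.1  ] [-0.004  0.06 ]
[ 0.5232 -0.285   0.1   ] d [0.01 0.07 4.82] a [-0.03  0.03  0.06]
[ 0.5232 -0.285   0.0775] d [0.01 0.07 5.72] a [-0.03  0.03  0.06]
```

Request:
carry_out(
  targets=[
    {"dx": 0,"dy": 0.07,"dz": 1,"ax": 0,"ay": 0,"az": 0,"grip": 8},
    {"dx": 0,"dy": 0.07,"dz": 2.2,"ax": 0,"ay": 0,"az": 0,"grip": 8},
    {"dx": 0,"dy": 0.07,"dz": 3.4,"ax": 0,"ay": 0,"az": 0,"grip": 8},
    {"dx": 0,"dy": 0.07,"dz": 4.4,"ax": 0,"ay": 0,"az": 0,"grip": 8},
    {"dx": 0,"dy": 0.07,"dz": 5,"ax": 0,"ay": 0,"az": 0,"grip": 8},
    {"dx": 0,"dy": 0.07,"dz": 5.4,"ax": 0,"ay": 0,"az": 0,"grip": 8},
    {"dx": 0,"dy": 0.07,"dz": 5.6,"ax": 0,"ay": 0,"az": 0,"grip": 8},
    {"dx": 0,"dy": 0.07,"dz": 5.75,"ax": 0,"ay": 0,"az": 0,"grip": 8},
    {"dx": 0,"dy": 0.07,"dz": 5.75,"ax": 0,"ay": 0,"az": 0,"grip": 8},
    {"dx": 0,"dy": 0.07,"dz": 5.75,"ax": 0,"ay": 0,"az": 0,"grip": 8},
    {"dx": 0,"dy": 0.07,"dz": 5.75,"ax": 0,"ay": 0,"az": 0,"grip": 8},
  ],
)

```text
clock: 33.3
eef_pos: [0.5244, -0.2852, 0.0775]
orientation: [0.0, 0.831, 0.557, -0.002]
contact_force: [-0.2, -0.9, -0.6]
width: 0.266
finger_force: 48.3
```

Request:
carry_out(
  targets=[
    {"dx": 0,"dy": 0,"dz": 0.05,"ax": 0,"ay": 0,"az": 0,"grip": 8},
    {"dx": 0,"dy": 0,"dz": 0.08,"ax": 0,"ay": 0,"az": 0,"grip": 8},
    {"dx": 0,"dy": 0,"dz": 0.08,"ax": 0,"ay": 0,"az": 0,"grip": 8},
    {"dx": 0,"dy": 0,"dz": 0.08,"ax": 0,"ay": 0,"az": 0,"grip": 8},
  ],
)

```text
clock: 33.63
eef_pos: [0.5245, -0.2853, 0.0767]
orientation: [0.001, 0.831, 0.557, -0.002]
contact_force: [-4.3, 1.4, 14.6]
width: 0.27
finger_force: 50.1
```

Contact at the expected height; release and lift away.

Request:
carry_out(
  targets=[
    {"dx": 0,"dy": 0,"dz": -0.03,"ax": 0,"ay": 0,"az": 0,"grip": 30},
    {"dx": 0,"dy": 0,"dz": -0.05,"ax": 0,"ay": 0,"az": 0,"grip": 50},
    {"dx": 0,"dy": 0,"dz": -0.05,"ax": 0,"ay": 0,"az": 0,"grip": 50},
    {"dx": 0,"dy": 0,"dz": -0.05,"ax": 0,"ay": 0,"az": 0,"grip": 50},
    {"dx": 0,"dy": 0,"dz": -0.05,"ax": 0,"ay": 0,"az": 0,"grip": 50},
    {"dx": 0,"dy": 0,"dz": -0.5,"ax": 0,"ay": 0,"az": 0,"grip": 50},
    {"dx": 0,"dy": 0,"dz": -1.5,"ax": 0,"ay": 0,"az": 0,"grip": 50},
    {"dx": 0,"dy": 0,"dz": -3,"ax": 0,"ay": 0,"az": 0,"grip": 50},
    {"dx": 0,"dy": 0,"dz": -5,"ax": 0,"ay": 0,"az": 0,"grip": 50},
    {"dx": 0,"dy": 0,"dz": -7,"ax": 0,"ay": 0,"az": 0,"grip": 50},
    {"dx": 0,"dy": 0,"dz": -7,"ax": 0,"ay": 0,"az": 0,"grip": 50},
    {"dx": 0,"dy": 0,"dz": -7,"ax": 0,"ay": 0,"az": 0,"grip": 50},
  ],
)

```text
clock: 34.63
eef_pos: [0.5272, -0.2853, 0.2555]
orientation: [0.003, 0.831, 0.557, -0.0]
contact_force: [0.5, -0.3, 0.4]
width: 0.585
finger_force: 0.0
```

```bash
python3 - <<'E'
from cut import *
from prof import prof
p,R0,o=cur();print(p,o["clock"],o["contact_force"])
for n in("top","wrist","scene"):
    im=ctrl.get_image(n);Q=cutter(im,.068,BO[:2],.2)
    Qb=np.array([RB.inv().apply(np.r_[q,0]-BO)[:2] for q in Q]);u=np.linalg.svd(Qb-Qb.mean(0),full_matrices=False)[2][0]
    print(n,len(Q),Qb.min(0).round(3),Qb.max(0).round(3),Qb.mean(0).round(3),"axis",u.round(2))
    r=np.arange(-.09,-.055,.003);print("edge",[(int(round(a*1000)),int(v)) for a,v in zip(r,prof(im,.066,0,r,np.r_[np.arange(-.1,-.03,.01),np.arange(.03,.1,.01)]))])
E
```

```text
[ 0.52715244 -0.28528988  0.25548432] 34.6333 [ 0.52899066 -0.31964127  0.36229896]
top 157 [-0.011 -0.015] [0.01  0.096] [0.    0.043] axis [ 0.02 -1.  ]
edge [(-90, 68), (-87, 54), (-84, 54), (-81, 56), (-78, 78), (-75, 140), (-72, 159), (-69, 160), (-66, 166), (-63, 164), (-60, 162), (-57, 160)]
wrist 1471 [-0.013 -0.018] [0.009 0.099] [-0.001  0.052] axis [ 0.04 -1.  ]
edge [(-90, 91), (-87, 90), (-84, 91), (-81, 90), (-78, 88), (-75, 132), (-72, 158), (-69, 108), (-66, 160), (-63, 163), (-60, 189), (-57, 194)]
scene 162 [ 0.075 -0.014] [0.101 0.116] [0.088 0.05 ] axis [-0.03  1.  ]
edge [(-90, 64), (-87, 72), (-84, 86), (-81, 103), (-78, 121), (-75, 145), (-72, 172), (-69, 186), (-66, 187), (-63, 184), (-60, 183), (-57, 182)]
```

```bash
python3 - <<'E'
from cut import *
im=ctrl.get_image("scene");c=im["color"]
for y in(.09,.07,.05,.03,.01,-.01,-.03,-.06):
    print(y,[tuple(int(k) for k in c[tuple(np.round(proj(im,box(x,y,.07))[::-1]).astype(int))]) for x in(-.03,-.015,0,.01,.03)])
Q=cutter(im,.068,box(0,.04,.068)[:2],.07);Qb=np.array([RB.inv().apply(np.r_[q,0]-BO)[:2] for q in Q]);print(len(Q),Qb.min(0).round(3),Qb.max(0).round(3))
E
```

```text
0.09 [(235, 185, 95), (140, 91, 33), (186, 99, 0), (233, 182, 92), (226, 174, 79)]
0.07 [(232, 182, 93), (167, 120, 57), (228, 121, 0), (232, 131, 0), (240, 195, 99)]
0.05 [(232, 182, 93), (154, 108, 49), (221, 115, 0), (235, 129, 0), (240, 199, 101)]
0.03 [(240, 210, 108), (158, 114, 52), (211, 109, 0), (238, 132, 0), (240, 225, 120)]
0.01 [(240, 211, 108), (159, 127, 62), (212, 110, 0), (236, 130, 0), (234, 216, 113)]
-0.01 [(217, 174, 90), (124, 77, 26), (228, 125, 0), (240, 149, 0), (171, 129, 67)]
-0.03 [(168, 131, 68), (116, 83, 39), (209, 110, 0), (194, 110, 1), (171, 129, 67)]
-0.06 [(158, 120, 61), (169, 138, 91), (193, 184, 154), (62, 58, 48), (139, 128, 105)]
148 [-0.008 -0.036] [0.019 0.089]
```

```bash
python3 -c "
from cell import ctrl
print(ctrl.hand_in())"
```

```text
the job is handed in; nothing more can be done
None
```

I finished the packing and handed the job in at about 35 s of the 72 s allowed. The cameras put both spools upright in the middle and right compartments, the stored spool in its place, the flap closed and the cutter lengthwise in the tray. I did not re-measure the bottles at the end, and the hand-in returned no verdict.

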